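# Load the bare ballast post of an air-bearing balance table

## Robot

A 6-joint arm with a two-finger parallel gripper is mounted at the origin on the work surface. World frame = base frame: x ahead of the robot, y to its left, z up, the work surface at z = 0. Lengths are in mm, angles in degrees, forces in N, time in s.
With the tool pointing down it reaches from about 300 to 850 mm from the base axis. Payload 4.2 kg.
Tool frame: the origin (TCP) lies midway between the tips of the shut fingers; the grasp point (between the pads) lies env.grasp_offset behind it (env.grasp_offset is the distance from the TCP to the grasp point, in mm); y points along the fingers, x is the direction in which the jaws open and shut, and the axes are right-handed (so a half turn about y gives the same grasp; the last joint's range is limited). The gripper opens to 91 mm and grips with 3 to 60 N. Pads are 32 mm wide; open, the fingers measure 118 mm over their backs; the gripper's body (76 mm by 178 mm) begins 60 mm behind the grasp point.
Start: joints at [72.307, 18.312, 89.639, -0, 72.044, -1.146], TCP at [163.764, 551.206, 185.476] pointing down, gripper open.
Joint ranges: [-177.97, 177.97], [-48.28, 115.42], [12.27, 149.76], [-77.06, 257.06], [2.81, 150.46], [-146.56, 146.56]. Speed limits (degrees/s): [147.25, 147.25, 180, 180, 180, 180].

## Interface

Orientations are given as [roll, pitch, yaw] about the fixed x, y, z axes, in that order (R = Rz(yaw) Ry(pitch) Rx(roll)).
In Python, from workcell import state, vision, job, env gives the robot as it stands.
- The arm moves only by the shell command python3 -m handwheel 'ROWS' [FORCE]. ROWS is JSON, a list of rows, each a list of 3 entries, a list of its own where there are three numbers: the finger opening in cm, from 0 to 9.12, then the shift along the tool's x, y, z in cm, then the turn about the tool's y in degrees. A call has 1 to 10 rows; each row is the pose to reach, as a shift and turn from the pose measured when the call began, along the tool's axes at that moment; what a row does not reach only later rows make up. A row lasts 1/10 s, in which the tool goes at most 50 mm and 8.59 degrees, less where a joint would pass 70% of its speed; a pose out of reach is approached as far as the arm can. A call with a gripper value outside its range is refused whole. The fingers move at their own pace and stop on an object; FORCE is the grip in N (left out, the last holds). Time passes only in rows, so rows that repeat a pose let the fingers close. It gives the time, the measured TCP pose, the force and the opening at its end, in the units of the state.
- state(): the state, without advancing time (a new reading comes with each control period).
- vision.grab_frame(name): name is "side" or "top" or "wrist"; returns the picture (480x640x3 uint8, red, green, blue); there is no depth.
- vision.camera_model(name): a dict with "fov_y" (degrees; the focal length in pixels is half the picture's height over the tangent of half this angle, whatever the lens; pixels are square), "cx", "cy" (the principal point, pixels), "extrinsics" (4x4, takes a point from world to camera coordinates). Camera axes: x right, y up, looking along -z (the intrinsics and any distortion apply to the point x, -y, -z); pixel columns grow to the right and rows downward; lengths in mm; the calibration is good to about 2 mm. The wrist camera is an equidistant fisheye: a pixel r from the principal point sees the ray r / f radians off the axis. A picture is of the moment at which its call begins: read the wrist's pose just before it. camera_model takes no time and is no camera call; for the wrist camera it gives the pose at the moment of the call.
- job.job_done(): hands the job in, once; it reports no verdict.
The state is a dict: "time_s": time; "qpos": joint angles; "qvel": joint speeds; "effort": joint torques, N m; "ee_pos": TCP position; "ee_rot": TCP orientation; "force": force on the tool from outside, world axes, zero at the start; "torque": the same for the moment, N m; "gripper_width": finger opening in mm.
Only numpy, scipy, OpenCV 4.12 (cv2) and the standard library are available. Lean on these libraries where they do the work, as an engineer would, in place of code of your own. Each camera call takes 0.05 s, during which the arm holds its last target.

## Task

The small satellite's air-bearing balance table still needs ballast on its one bare post. Shut off its air at the ball valve (lever square across the pipe, to the stop), then with the air off build the stack on the bare post: first the tall spacer, then every loose washer laid out on the mat, and last the flanged bushing, flange down. Lower each part in the grip until it sits home instead of letting it drop down the post; when the stack is complete turn the air fully back on (lever along the pipe, to the stop), without touching the satellite or shifting the other things on the bench.

Things in the scene. Friction and masses are not known exactly. Their poses are not given: they have to be found in the camera images.
- spacer: aluminium tube standing upright on the mat: 56 mm outside, 27 mm bore, 55 mm tall, about 0.28 kg; origin at the centre of its underside, z up
- washer1: steel washer lying flat: 64 mm outside, 27 mm bore, 7 mm thick, about 0.15 kg; origin at the centre of its underside, z up. Two to four alike washers are laid out; None if this one is absent. The part is round, so its yaw means nothing.
- washer2: steel washer lying flat: 64 mm outside, 27 mm bore, 7 mm thick, about 0.15 kg; origin at the centre of its underside, z up. Two to four alike washers are laid out; None if this one is absent. The part is round, so its yaw means nothing.
- washer3: steel washer lying flat: 64 mm outside, 27 mm bore, 7 mm thick, about 0.15 kg; origin at the centre of its underside, z up. Two to four alike washers are laid out; None if this one is absent. The part is round, so its yaw means nothing.
- washer4: steel washer lying flat: 64 mm outside, 27 mm bore, 7 mm thick, about 0.15 kg; origin at the centre of its underside, z up. Two to four alike washers are laid out; None if this one is absent. The part is round, so its yaw means nothing.
- bushing: brass flanged bushing standing flange down: flange 60 mm across and 6 mm thick, above it a sleeve 40 mm outside, 24 mm tall over all, bore 27 mm right through, about 0.11 kg; origin at the centre of the flange's underside, z up
- airtable: the balance table, fixed: a round grey platter 290 mm across, its top 70 mm above the bench; origin on its axis at bench level. Three posts stand 120 mm from the axis, 120 degrees apart; the bare one is on the robot's side, the two others carry finished fixed stacks 64 mm thick and 100 mm tall. Nothing on the platter turns or moves.
- post_seat (a point): foot of the one bare post: the point on its axis at the level of the platter's top (70 mm above the bench), where the spacer's underside comes to rest; z up, x points from the post to the platter's centre. The steel post is 22 mm thick and 100 mm tall, its last 12 mm a cone narrowing to 10 mm.
- post_tip (a point): centre of the bare post's top end, 170 mm above the bench
- satellite: cube satellite with dark solar panels, 100 x 100 mm and 113.5 mm tall, fixed on the middle of the platter, square to the line to the bare post; origin at the centre of its underside on the platter's axis. Its near face stands 70 mm from the bare post's axis. Must not be touched.
- valve_handle (a joint): angle of the ball valve's lever about the upright stem (rad): 0 = shut, lever square across the pipe, hard stop; 1.571 = open, lever along the pipe, hard stop. It turns clockwise seen from above as it opens, stays where it is left, and needs about 3 N at the grip to move. It starts open or nearly so (1.3 to 1.57).
- valve_pivot (a point): axis of the valve's stem at the lever's height, 95 mm above the bench, fixed; x runs along the pipe the way the lever points when open, y is where the lever points when shut. The pipe (22 mm thick, top 59 mm above the bench) runs along x from 95 mm behind the stem to 115 mm ahead; a pressure gauge up to 105 mm high stands 90 mm behind the stem.
- handle_grip (a point): point in the middle of the lever's black sleeve, 100 mm from the stem axis and 95 mm above the bench. The sleeve is a straight bar 18 mm wide, 14 mm high, from 44 to 130 mm from the stem; below it is only the pipe. Its y axis points from the stem along the lever.
- screwdriver: black-handled screwdriver 200 mm long lying on the bench, a bystander; origin near its middle
- solvent: white bottle 60 mm across, 125 mm tall, a bystander; origin at the centre of its underside
- partsbox: clear lidded plastic box 114 x 164 mm, 67 mm tall, a bystander; origin at the centre of its underside
Things that resemble listed ones, but are neither listed nor needed, are in the scene too. What is meant by the bushing is not purple or turquoise, and is the smaller of those in its own colour.

How it is judged (in metres and radians):
On the way, in this order (a step that is already met when the one before it is completed fails the run):
1. the valve is shut: lever within 0.09 rad of the shut stop (value of joint valve_handle below 0.09 rad), for 0.2 s.
2. with the air off, the spacer stands on the platter around the bare post (value of joint valve_handle below 0.09 rad and horizontal distance between spacer and post_seat below 0.004 m and z of spacer in the frame of post_seat below 0.004 m and angle between the z axis of spacer and the z axis of post_seat, either way round below 0.08 rad), for 0.2 s.
3. with the air off, every washer present lies threaded on the post on top of the spacer (all of step 2 and horizontal distance between each of washer1, washer2, washer3, washer4 and post_seat below 0.004 m and z of washer1 in the frame of spacer between 0.05 and 0.08 m and angle between the z axis of each of washer1, washer2, washer3, washer4 and the z axis of post_seat, either way round below 0.08 rad and z of washer2 in the frame of spacer between 0.05 and 0.08 m and z of washer3 in the frame of spacer between 0.05 and 0.08 m and z of washer4 in the frame of spacer between 0.05 and 0.08 m), for 0.2 s.
4. with the air off, the bushing is threaded on above the washers, flange down (all of step 3 and horizontal distance between bushing and post_seat below 0.004 m and angle between bushing's own z axis and vertical below 0.08 rad and z of bushing in the frame of post_seat below 0.087 m and z of bushing in the frame of washer1 above 0.005 m and z of bushing in the frame of washer2 above 0.005 m and z of bushing in the frame of washer3 above 0.005 m and z of bushing in the frame of washer4 above 0.005 m), for 0.2 s.
5. the valve is open again: lever within 0.09 rad of the open stop (value of joint valve_handle above 1.48 rad), for 0.2 s.
At the end, for the whole second after the job is handed in: Lever within 0.09 rad of the open stop; on the post, from below: spacer (within 4 mm of the platter), all washers present, bushing flange down; each centred within 4 mm, level within 0.08 rad and at rest (under 0.02 m/s) (value of joint valve_handle above 1.48 rad and horizontal distance between each of spacer, washer1, washer2, washer3, washer4, bushing and post_seat below 0.004 m and z of spacer in the frame of post_seat below 0.004 m and angle between the z axis of each of spacer, washer1, washer2, washer3, washer4 and the z axis of post_seat, either way round below 0.08 rad and z of washer1 in the frame of spacer between 0.05 and 0.08 m and z of washer2 in the frame of spacer between 0.05 and 0.08 m and z of washer3 in the frame of spacer between 0.05 and 0.08 m and z of washer4 in the frame of spacer between 0.05 and 0.08 m and angle between bushing's own z axis and vertical below 0.08 rad and z of bushing in the frame of post_seat below 0.087 m and z of bushing in the frame of washer1 above 0.005 m and z of bushing in the frame of washer2 above 0.005 m and z of bushing in the frame of washer3 above 0.005 m and z of bushing in the frame of washer4 above 0.005 m and linear speed of each of spacer, washer1, washer2, washer3, washer4, bushing below 0.02 m/s); the robot touches nothing.
It fails at once if the satellite is touched with more than 2 N (contact force between satellite and anything else above 2 N).
It fails at once if a part drops down the bare post (faster than 0.9 m/s on the post, a fall of about 4 cm) ((horizontal distance between spacer and post_seat below 0.01 m and z of spacer in the frame of post_seat below 0.095 m and linear speed of spacer above 0.9 m/s) or (horizontal distance between washer1 and post_seat below 0.01 m and z of washer1 in the frame of post_seat below 0.095 m and linear speed of washer1 above 0.9 m/s) or (horizontal distance between washer2 and post_seat below 0.01 m and z of washer2 in the frame of post_seat below 0.095 m and linear speed of washer2 above 0.9 m/s) or (horizontal distance between washer3 and post_seat below 0.01 m and z of washer3 in the frame of post_seat below 0.095 m and linear speed of washer3 above 0.9 m/s) or (horizontal distance between washer4 and post_seat below 0.01 m and z of washer4 in the frame of post_seat below 0.095 m and linear speed of washer4 above 0.9 m/s) or (horizontal distance between bushing and post_seat below 0.01 m and z of bushing in the frame of post_seat below 0.095 m and linear speed of bushing above 0.9 m/s)).
It fails at once if the screwdriver is shifted by more than 3 cm (distance of screwdriver from where it was at the start of the episode above 0.03 m).
It fails at once if the bottle is shifted by more than 3 cm (distance of solvent from where it was at the start of the episode above 0.03 m).
It fails at once if the clear box is shifted by more than 3 cm (distance of partsbox from where it was at the start of the episode above 0.03 m).
Of washer1, washer2, washer3, washer4 only 2 to 4 are there at a start; the rules pass over those that are not, and their reading is None.
At some moment in a run one of spacer, washer1, washer2, washer3, washer4, bushing may be knocked a few centimetres aside while the robot is not near it.
It also fails if it takes over 208 s, if anything falls off the work surface, if the arm or the gripper's body presses on something with over 40 N, if the wrist force passes 120 N, or if a joint passes its speed limit or range.

## Working session

There is one attempt and no reset: what is moved stays moved. The work goes in short steps, Python scripts to look and compute and a shell command to move; the robot and the scene stay as the last step left them, time stands still between calls to the robot, and variables do not carry over. Pictures are saved under pics/ and viewed, and the job is handed in when it is done.

```bash
ls; mkdir -p pics; python3 - <<'E'
from workcell import state, vision, job, env
import cv2
print(state()); print(env.grasp_offset)
for n in ["side","top","wrist"]:
    m=vision.camera_model(n); print(n,m)
    cv2.imwrite(f"pics/a_{n}.png",vision.grab_frame(n)[:,:,::-1])
print(state()["time_s"])
E
```

```text
pics
{'time_s': 0.0, 'qpos': array([ 7.23057119e+01,  1.83510293e+01,  8.97063442e+01, -1.37308843e-04,
        7.20429651e+01, -1.14748390e+00]), 'qvel': array([-0.02966541,  0.0370474 ,  0.15369184, -0.05448151, -0.03689779,
       -0.03352558]), 'effort': array([-2.05276454e-03, -4.12457263e+01, -2.31967860e+01,  7.24634947e-02,
        4.57800063e-02, -1.53965684e-04]), 'ee_pos': array([163.60664765, 550.65780107, 184.62687077]), 'ee_rot': array([-89.99812113,   0.1003211 ,  73.45323986]), 'force': array([ 0.38929848, -0.1047101 , -0.56632134]), 'torque': array([ 0.022743  , -0.05923657, -0.00875479]), 'gripper_width': 90.80676715691594}
18.8
side {'fov_y': 51.70373917810038, 'cx': 316.09493064855644, 'cy': 241.12386478177535, 'extrinsics': array([[ 9.92053723e-01, -1.25736423e-01, -4.44558083e-03,
        -5.30169767e+02],
       [ 8.80001650e-02,  6.68196723e-01,  7.38761876e-01,
        -1.43310408e+02],
       [-8.99187531e-02, -7.33282682e-01,  6.73951873e-01,
        -1.20729212e+03],
       [ 0.00000000e+00,  0.00000000e+00,  0.00000000e+00,
         1.00000000e+00]])}
top
[... 183 characters left out ...]
     [ 9.93143299e-01,  1.54638236e-02,  1.15876043e-01,
        -5.41061553e+02],
       [-1.16231772e-01,  2.45248741e-02,  9.92919285e-01,
        -1.11356939e+03],
       [ 0.00000000e+00,  0.00000000e+00,  0.00000000e+00,
         1.00000000e+00]])}
wrist {'fov_y': 65.70646984690485, 'cx': 320.9673625243693, 'cy': 237.3513745051838, 'extrinsics': array([[ 2.84533337e-01,  9.58664798e-01, -1.60800209e-03,
        -5.74873082e+02],
       [-9.29678558e-01,  2.75520042e-01, -2.44512751e-01,
         2.69665105e+01],
       [-2.33962731e-01,  7.10669542e-02,  9.69644744e-01,
        -3.91188642e+02],
       [ 0.00000000e+00,  0.00000000e+00,  0.00000000e+00,
         1.00000000e+00]])}
0.15
```

View pics/a_top.png

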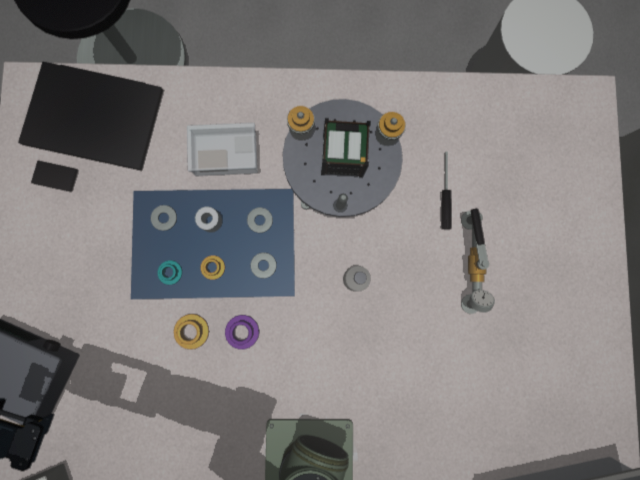

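View pics/a_side.png

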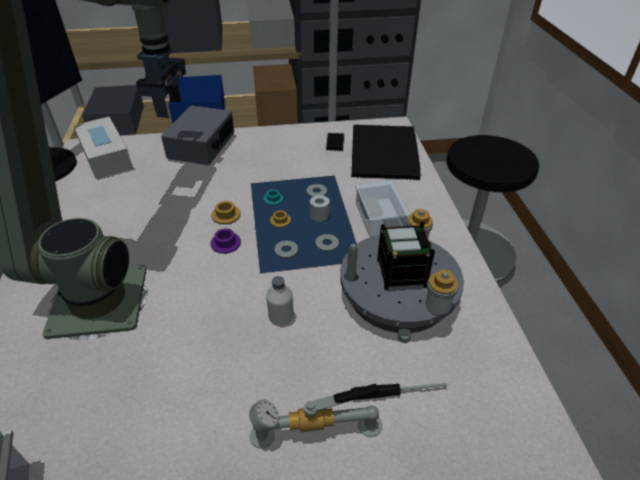

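View pics/a_wrist.png

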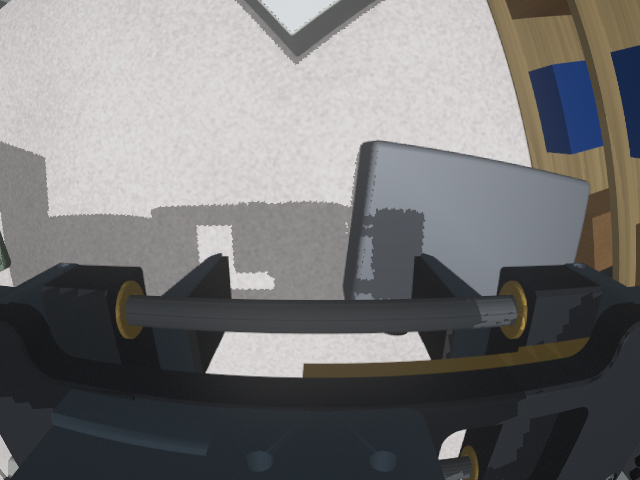

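The top view shows three washers at about (163,217), (260,219) and (263,265), with the spacer at (207,217). The small gold bushing is on the mat at (212,267), and the larger gold decoy is at (191,331). The bare post is at (342,200). The valve is at (477,265), its lever pointing up towards (476,215), and the screwdriver lies beside it at (446,190). Next I'll measure these.

```bash
cat > h.py <<'E'
import numpy as np, cv2
from workcell import state, vision, job, env
def ray(m,u,v,wrist=False):
    f=240/np.tan(np.radians(m["fov_y"])/2)
    dx,dy=(u-m["cx"])/f,(v-m["cy"])/f
    if wrist:
        r=np.hypot(dx,dy); s=np.sin(r)/r if r>1e-9 else 1; d=np.array([dx*s,-dy*s,-np.cos(r)])
    else: d=np.array([dx,-dy,-1.])
    E=m["extrinsics"]; R=E[:3,:3]; t=E[:3,3]
    return -R.T@t, R.T@d/np.linalg.norm(d)
def plane(m,u,v,z,wrist=False):
    c,d=ray(m,u,v,wrist); return c+d*(z-c[2])/d[2]
def proj(m,p,wrist=False):
    E=m["extrinsics"]; q=E[:3,:3]@np.asarray(p,float)+E[:3,3]; f=240/np.tan(np.radians(m["fov_y"])/2)
    a,b,c=q[0],-q[1],-q[2]
    if wrist:
        r=np.hypot(a,b); th=np.arctan2(r,c); k=f*th/r
        return np.array([m["cx"]+k*a,m["cy"]+k*b])
    return np.array([m["cx"]+f*a/c,m["cy"]+f*b/c])
def tri(l):
    A=np.zeros((3,3));b=np.zeros(3)
    for c,d in l:
        P=np.eye(3)-np.outer(d,d);A+=P;b+=P@c
    return np.linalg.solve(A,b)
def crop(name,im,x0,y0,x1,y1,k):
    cv2.imwrite(name,cv2.resize(im[y0:y1,x0:x1],None,fx=k,fy=k,interpolation=cv2.INTER_CUBIC))
E
python3 - <<'E'
from h import *
t=cv2.imread("pics/a_top.png"); s=cv2.imread("pics/a_side.png")
crop("pics/b1.png",t,130,185,300,345,4)
crop("pics/b2.png",t,280,90,410,300,3)
crop("pics/b3.png",t,420,140,520,330,3)
crop("pics/b4.png",s,240,340,460,460,3)
crop("pics/b5.png",s,200,160,480,350,2.8)
E
```

```text
(no output)
```

View pics/b1.png

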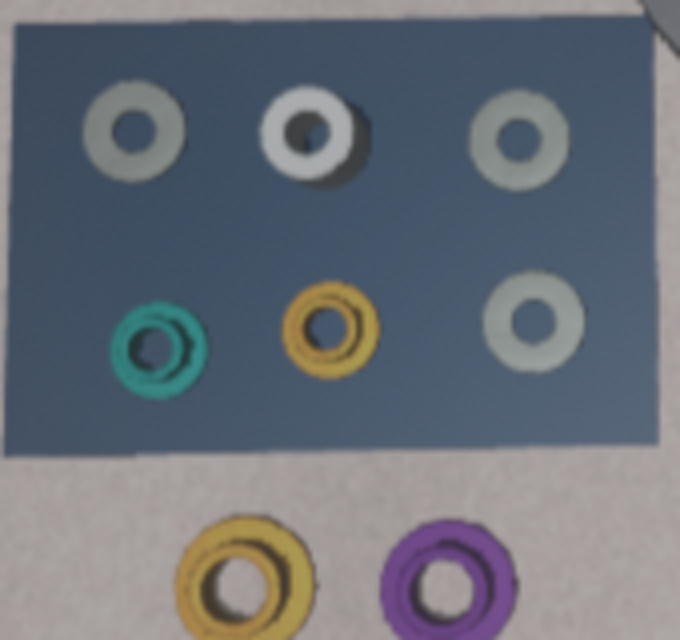

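View pics/b2.png

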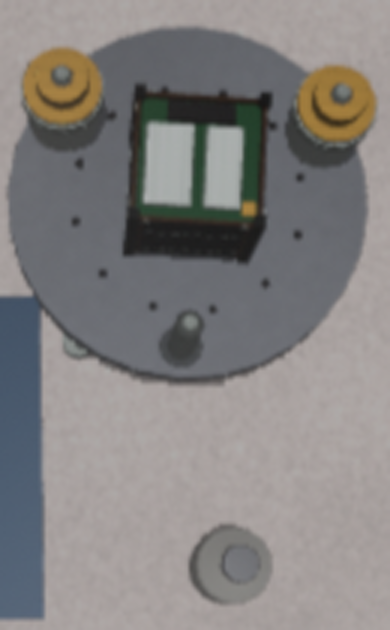

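View pics/b3.png

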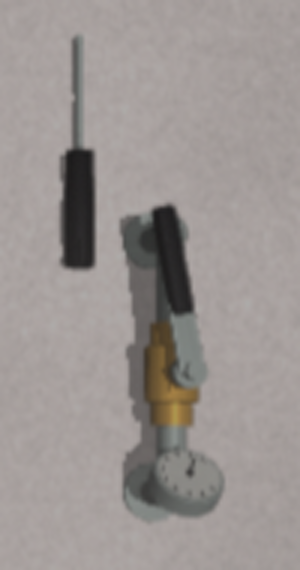

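View pics/b4.png

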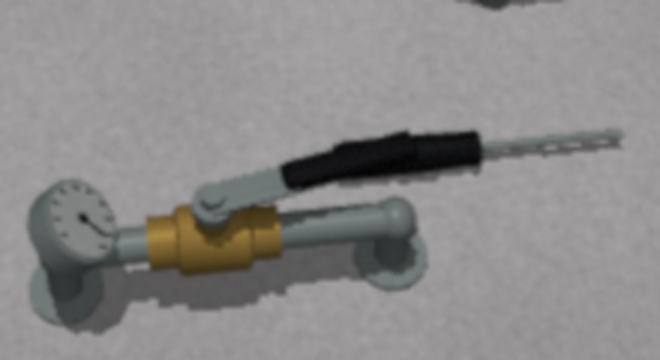

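View pics/b5.png

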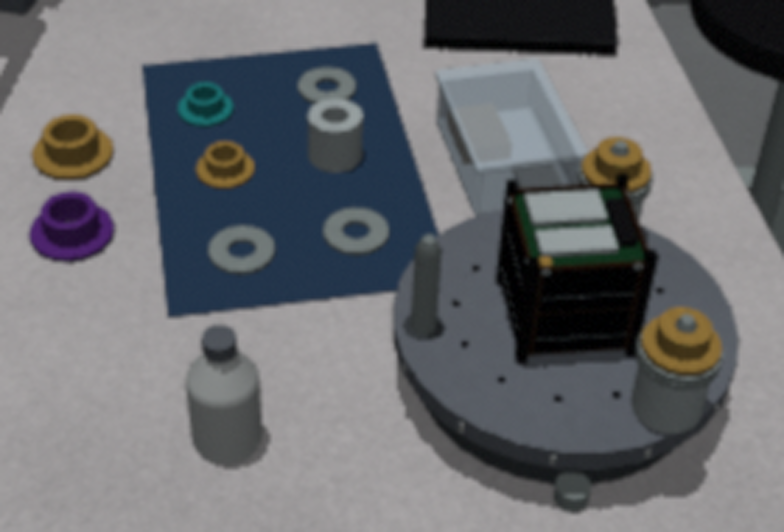

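```bash
python3 - <<'E'
from h import *
np.set_printoptions(precision=1,suppress=True)
T=vision.camera_model("top");S=vision.camera_model("side")
P=lambda n,u,v,z:print(n,plane(T,u,v,z))
t=cv2.imread("pics/a_top.png")
P("stem",482.3,264,100); print(tri([ray(T,482.3,264),ray(S,310,406.7)]))
P("tip",343.3,197,170); print(tri([ray(T,343.3,197),ray(S,353.2,245.7)]))
P("sleeve in",420+183/3,140+310/3,102);P("sleeve out",420+164/3,140+208/3,102)
P("w1",130+134/4,185+131/4,7);P("w2",130+519/4,185+140/4,7);P("w3",130+534/4,185+322/4,7)
P("sp",130+307/4,185+133/4,55);P("bu",130+328/4,185+329/4,10);
P("platter",280+188/3,90+205/3,70)
P("sd",446,210,20);P("sdtop",446,152,5);P("bottle",280+231/3,90+563/3,80);
for p in [(0,0),(105,0),(105,65),(0,65)]: pass
P("box1",190,127,67);P("box2",256,124,67);P("box3",257,172,67);P("box4",190,175,67)
P("pipe end",420+155/3,140+240/3,48);P("pipe back",420+170/3,140+440/3,48)
P("gauge",420+188/3,140+482/3,105)
P("bigau",191,331,20);P("teal",130+158/4,185+350/4,10)
E
```

```text
stem [ 472.4 -391.1  100. ]
[ 473.3 -395.6   87.9]
tip [608.9 -65.3 170. ]
[609.8 -65.6 166.8]
sleeve in [ 519.8 -388.6  102. ]
sleeve out [ 598.9 -376.   102. ]
w1 [581.5 367.9   7. ]
w2 [579.8 130.    7. ]
w3 [466.7 117.7   7. ]
sp [574.8 251.   55. ]
bu [460.6 243.1  10. ]
platter [723.4 -70.9  70. ]
sd [ 610.6 -333.7   20. ]
sdtop [ 764.  -341.1    5. ]
bottle [ 437.9 -105.2   80. ]
box1 [794.3 297.4  67. ]
box2 [805.3 139.3  67. ]
box3 [686.6 133.6  67. ]
box4 [676.3 292.2  67. ]
pipe end [ 582.1 -387.6   48. ]
pipe back [ 421.2 -395.6   48. ]
gauge [ 389.2 -387.7  105. ]
bigau [307.5 285.   20. ]
teal [446.4 345.6  10. ]
```

```bash
cat >> h.py <<'E'
from scipy.spatial.transform import Rotation as Rn
def Rt(s=None):
    s=s or state(); return Rn.from_euler("xyz",s["ee_rot"],degrees=True).as_matrix()
def go(x,y,z,yaw=None):
    """shift in tool axes (cm) and turn to bring TCP to world x,y,z; yaw of tool x"""
    s=state(); R=Rt(s); d=R.T@(np.array([x,y,z])-s["ee_pos"])/10
    a=None if yaw is None else ((s["ee_rot"][2]-yaw+180)%360-180)  # turn about tool y (down) = -world z
    print("t",round(s["time_s"],2),"pos",np.round(s["ee_pos"],1),"rot",np.round(s["ee_rot"],1),"shift cm",np.round(d,2),"turn",None if a is None else round(a,1))
E
python3 - <<'E'
from h import *
m=vision.camera_model("wrist"); c,d=ray(m,m["cx"],m["cy"],True); s=state()
print(c, d, Rt(s).T@(c-s["ee_pos"]), Rt(s).T@d)
go(568,-377,180,-81); 
E
```

```text
[ 97.12702347 571.51293916 385.09486574] [ 0.23403445 -0.0708357  -0.96964436] [   0.65230273 -200.26932985   69.64042481] [ 1.87641236e-05  9.69639271e-01 -2.44539738e-01]
t 0.15 pos [163.6 550.8 184.8] rot [-90.    0.1  73.5] shift cm [-77.42   0.58 -65.18] turn 154.5
```

```bash
python3 -m handwheel '[[9.1,[-77.4,-4,-65.2],154],[9.1,[-77.4,-4,-65.2],154],[9.1,[-77.4,-4,-65.2],154],[9.1,[-77.4,-4,-65.2],154],[9.1,[-77.4,-4,-65.2],154],[9.1,[-77.4,-4,-65.2],154],[9.1,[-77.4,-4,-65.2],154],[9.1,[-77.4,-4,-65.2],154],[9.1,[-77.4,-4,-65.2],154],[9.1,[-77.4,-4,-65.2],154]]' 20; python3 -c "
from h import *
go(530,-377,225,-81)"
```

```text
time_s: 1.15
ee_pos: [363.6, 91.3, 205.6]
ee_rot: [-90.0, -0.1, -12.8]
force: [1.3, 0.5, 0.2]
gripper_width: 90.9
t 1.15 pos [363.6  91.3 205.6] rot [-90.   -0.1 -12.8] shift cm [ 26.63  -1.9  -41.96] turn 68.2
```

```bash
python3 -m handwheel '[[9.1,[26.6,-1.9,-42],68],[9.1,[26.6,-1.9,-42],68],[9.1,[26.6,-1.9,-42],68],[9.1,[26.6,-1.9,-42],68],[9.1,[26.6,-1.9,-42],68],[9.1,[26.6,-1.9,-42],68],[9.1,[26.6,-1.9,-42],68],[9.1,[26.6,-1.9,-42],68],[9.1,[26.6,-1.9,-42],68],[9.1,[26.6,-1.9,-42],68]]'; python3 -c "
from h import *
go(568,-377,180,-81)
m=vision.camera_model('wrist');im=vision.grab_frame('wrist')
np.save('w.npy',m,allow_pickle=True)
cv2.imwrite('pics/c1.png',im[:,:,::-1])
for p in [(472.5,-393,100),(568,-377,100)]: print(proj(m,p,True))"
```

```text
time_s: 2.15
ee_pos: [529.8, -379.3, 224.6]
ee_rot: [-90.0, -0.0, -80.9]
force: [2.9, 1.1, 0.9]
gripper_width: 90.7
t 2.15 pos [ 529.8 -379.3  224.6] rot [-90.   -0.  -80.9] shift cm [0.38 4.47 3.8 ] turn 0.1
[326.7512072  283.93051006]
[326.45885019 179.72374819]
```

View pics/c1.png

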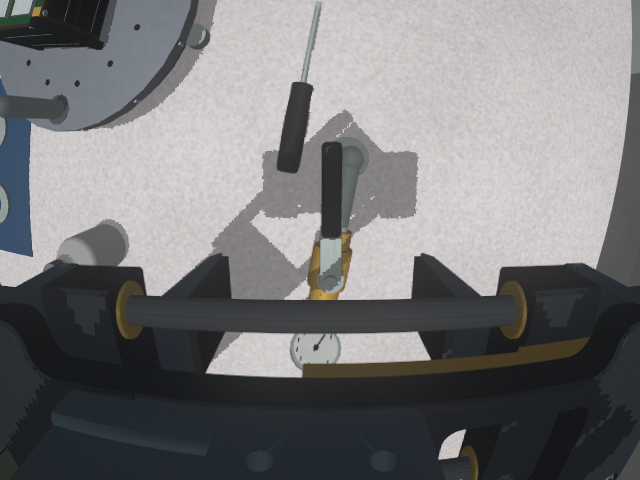

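The wrist view shows the stem at (331,284) and the lever sleeve from (330,237) to (332,143). The pipe leads up to (355,155).

```bash
python3 -c "
from h import *
m=np.load('w.npy',allow_pickle=True).item()
im=cv2.imread('pics/c1.png')
mask=(im.max(2)<50).astype(np.uint8); mask[:, :315]=0; mask[:,350:]=0; mask[245:]=0; mask[:130]=0
n,l,st,c=cv2.connectedComponentsWithStats(mask);i=1+st[1:,4].argmax();print(st[i],c[i])
ys,xs=np.where(l==i)
for v in (150,190,230): print(v,xs[ys==v].min(),xs[ys==v].max())
a=plane(m,331,283,103,True);o=plane(m,332,143,102,True);q=plane(m,330.5,237,102,True);print(a,o,q)
print(np.degrees(np.arctan2(*(o-q)[[1,0]])), np.hypot(*(o-q)[:2]))
p1=plane(m,354,157,48,True); p2=plane(m,320,300,48,True);print(p1,p2,np.degrees(np.arctan2(*(p1-a)[[1,0]])))
"
```

```text
[ 322  143   20   94 1617] [331.09029066 189.18243661]
150 322 341
190 322 340
230 322 340
[ 475.17060637 -396.49869933  103.        ] [ 600.52301869 -376.50579154  102.        ] [ 518.13580823 -388.81475312  102.        ]
8.497354125383302 83.30163853850371
[ 590.99940157 -402.23951231   48.        ] [ 432.75855471 -392.87759112   48.        ] -2.837424131110871
```

```bash
python3 -c "
from h import *
go(573.3,-380.4,76,-81.3)"
python3 -m handwheel '[[6,[0.8,10,4.3],0],[6,[0.8,10,4.3],0],[6,[0.8,10,4.3],0],[6,[0.8,14.8,4.3],0],[6,[0.8,14.8,4.3],0],[6,[0.8,14.8,4.3],0]]'; python3 -c "
from h import *
go(573.3,-380.4,76,-81.3)
im=vision.grab_frame('wrist')
cv2.imwrite('pics/c2.png',im[:,:,::-1])"
```

```text
t 2.2 pos [ 532.  -387.2  223.1] rot [-89.9  -0.4 -81.1] shift cm [-0.14 14.72  4.16] turn 0.2
time_s: 2.8
ee_pos: [575.9, -389.3, 76.2]
ee_rot: [-89.9, -0.4, -81.1]
force: [0.4, -0.0, -0.2]
gripper_width: 60.0
t 2.8 pos [ 575.9 -389.3   76.2] rot [-89.9  -0.4 -81.1] shift cm [-0.92  0.01 -0.12] turn 0.2
```

View pics/c2.png

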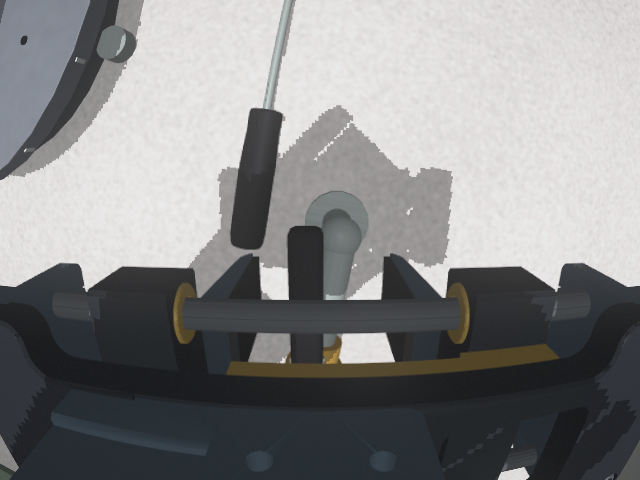

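The lever sleeve is at about x=305 px between the fingers, whose centre is at 321. That agrees with the computed −0.9 cm shift along tool x.

```bash
python3 -m handwheel '[[6,[-0.9,0,-0.1],0],[6,[-0.9,0,-0.1],0],[1.6,[-0.9,0,-0.1],0],[1.6,[-0.9,0,-0.1],0],[1.6,[-0.9,0,-0.1],0],[1.6,[-0.9,0,-0.1],0],[1.6,[-0.9,0,-0.1],0]]' 20; python3 -c "
from h import *
s=state();p=s['ee_pos'];print(p,s['ee_rot'],s['force'])
c=np.array([474.5,-395.5]);print(np.hypot(*(p[:2]-c)),np.degrees(np.arctan2(*(p[:2]-c)[::-1])))
c=p[:2]-100*np.array([np.cos(np.radians(8.7)),np.sin(np.radians(8.7))])
R=Rt(s)
for a in range(10,101,10):
    t=np.radians(8.7+a); q=np.array([474.5+100*np.cos(t),-395.5+100*np.sin(t),p[2]])
    print(a,np.round(R.T@(q-p)/10,2))
"
```

```text
time_s: 3.55
ee_pos: [574.5, -381.4, 77.6]
ee_rot: [-89.8, -0.5, -81.1]
force: [0.9, 0.4, 0.9]
gripper_width: 23.1
[ 574.54421051 -381.37725622   77.59127939] [-89.79618774  -0.54319475 -81.0617368 ] [0.93864359 0.44118459 0.88473127]
101.03611210590842 8.035067911092465
10 [-1.85 -0.02 -0.25]
20 [-3.54 -0.04 -0.69]
30 [-5.12 -0.05 -1.42]
40 [-6.55 -0.07 -2.42]
50 [-7.79 -0.09 -3.64]
60 [-8.8  -0.1  -5.07]
70 [-9.54 -0.11 -6.64]
80 [-10.    -0.12  -8.32]
90 [-10.16  -0.13 -10.06]
100 [-10.01  -0.14 -11.8 ]
```

```bash
python3 -m handwheel '[[1.4,[0,0,0],0],[1.4,[0,0,0],0],[1.4,[-0.9,0,-0.1],-5],[1.4,[-1.85,0,-0.25],-10],[1.4,[-2.7,0,-0.45],-15],[1.4,[-3.55,0,-0.7],-20],[1.4,[-4.35,0,-1.05],-25],[1.4,[-5.1,0,-1.4],-30],[1.4,[-5.85,0,-1.9],-35],[1.4,[-6.55,0,-2.4],-40]]' 20; python3 -c "
from h import *
s=state();p=s['ee_pos'];
c=np.array([474.5,-395.5]);print(np.hypot(*(p[:2]-c)),np.degrees(np.arctan2(*(p[:2]-c)[::-1])),s['ee_rot'])
R=Rt(s)
for a in range(50,101,5):
    t=np.radians(8.7+a); q=np.array([474.5+100*np.cos(t),-395.5+100*np.sin(t),76])
    print(a,np.round(R.T@(q-p)/10,2))
"
```

```text
time_s: 4.55
ee_pos: [540.5, -320.1, 76.9]
ee_rot: [-90.2, -0.5, -40.8]
force: [0.1, 0.2, 0.1]
gripper_width: 14.4
100.21827883311525 48.81997251038799 [-90.19136337  -0.54822741 -40.84994497]
50 [-1.72  0.08 -0.16]
55 [-2.57  0.07 -0.34]
60 [-3.4   0.06 -0.6 ]
65 [-4.21  0.05 -0.93]
70 [-4.99  0.05 -1.32]
75 [-5.73  0.04 -1.79]
80 [-6.43  0.04 -2.31]
85 [-7.07  0.03 -2.9 ]
90 [-7.67  0.03 -3.53]
95 [-8.2   0.03 -4.22]
100 [-8.68  0.02 -4.95]
```

```bash
python3 -c "
from h import *
for n in ['wrist','side','top']:
    im=vision.grab_frame(n)[:,:,::-1]
    cv2.imwrite('pics/d_%s.png'%n,im)
crop('pics/d2.png',cv2.imread('pics/d_side.png'),240,300,460,460,3)
"
```

```text
(no output)
```

View pics/d_wrist.png

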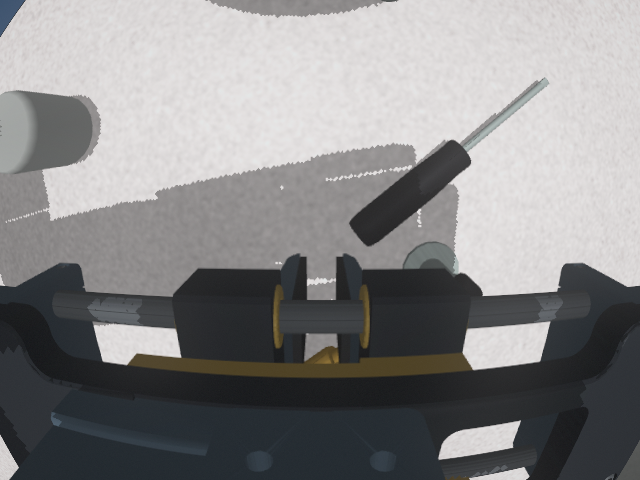

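View pics/d2.png

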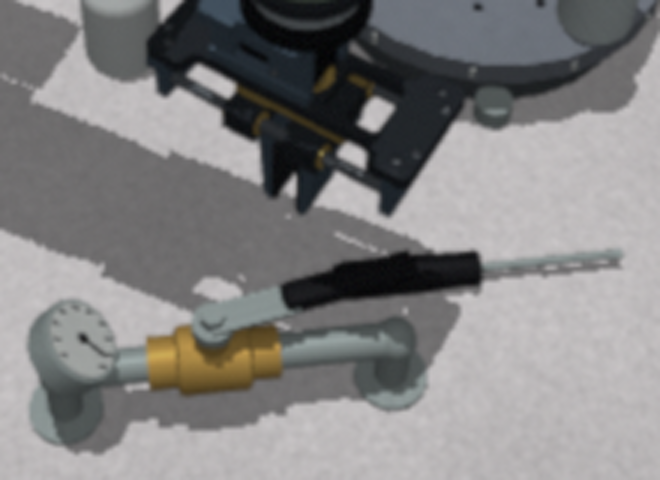

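```bash
python3 -c "
from h import *
S=vision.camera_model('side');T=vision.camera_model('top');W=vision.camera_model('wrist')
s=state();p=s['ee_pos'];print(p)
for m,w in((S,0),(T,0),(W,1)): print(proj(m,p,w))
print('lever', [ (S,proj(S,q))[1] for q in [(474.5,-395.5,95),(573.3,-380.4,95)]])
crop('pics/d3.png',cv2.imread('pics/d_top.png'),400,130,560,330,3)
"
```

```text
[ 540.63675078 -320.31520448   77.04247412]
[339.6590899  370.35942027]
[448.08852681 235.14975192]
[323.32041525 268.20191652]
lever [array([310.49232161, 404.57371901]), array([362.59545761, 390.85346316])]
```

View pics/d3.png

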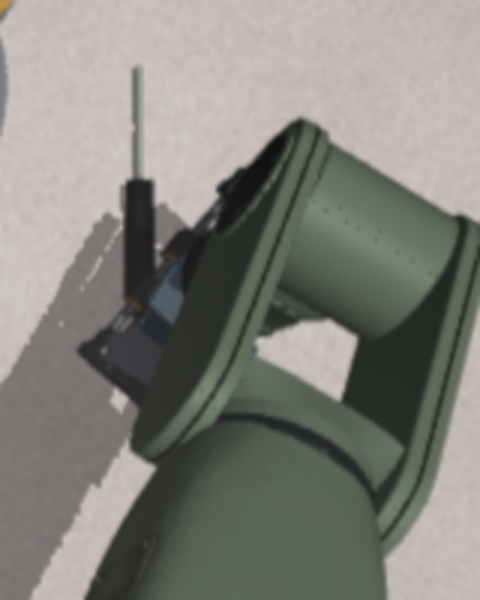

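```bash
python3 -c "
from h import *
# reconstruct wrist cam at c2 pose: cam fixed in tool frame
s=state();W=vision.camera_model('wrist');E=W['extrinsics']
R=Rt(s);Tt=np.eye(4);Tt[:3,:3]=R;Tt[:3,3]=s['ee_pos']
K=E@Tt  # tool->cam
def cam(pos,rot):
    A=np.eye(4);A[:3,:3]=Rn.from_euler('xyz',rot,degrees=True).as_matrix();A[:3,3]=pos
    m=dict(W);m['extrinsics']=K@np.linalg.inv(A);return m
m1=np.load('w.npy',allow_pickle=True).item()
m2=cam([575.9,-389.3,76.2],[-89.9,-.4,-81.1])
print(tri([ray(m1,332,143,True),ray(m2,305,228,True)]))
S=vision.camera_model('side')
print(proj(m2,(600.5,-376.5,102),True),proj(S,(600.5,-376.5,102)))
T=vision.camera_model('top')
print('stem',tri([ray(T,482.3,264),ray(S,310,406.7),ray(m1,331,283,True)]))
print('out end', tri([ray(T,420+164/3,140+208/3),ray(m1,332,143,True)]))
" 
python3 - <<'E'
from h import *
s=cv2.imread("pics/a_side.png")
crop("pics/d5.png",s,300,370,400,430,8)
E
```

```text
[ 600.74948323 -376.23076919   91.13789062]
[305.88043881 233.78422442] [376.86767244 385.26036724]
stem [ 472.37909418 -396.4490645    90.38951747]
out end [ 600.00765394 -376.86546054   98.94047099]
```

View pics/d5.png

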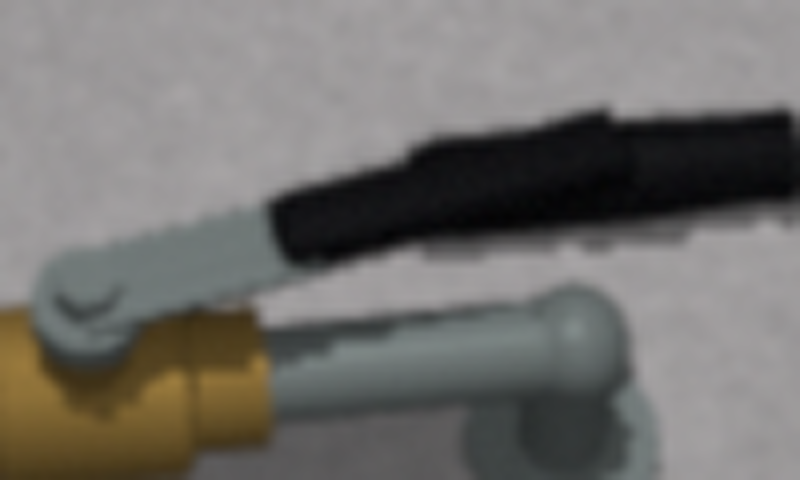

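```bash

python3 - <<'E'
from h import *
s=cv2.imread("pics/d_side.png")
crop("pics/d6.png",s,300,340,400,430,7)
E
```

```text
(no output)
```

View pics/d6.png

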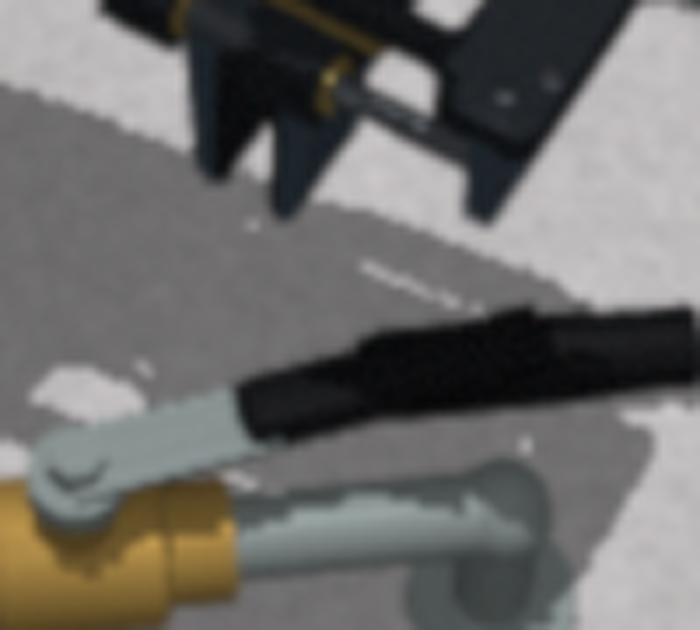

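```bash
python3 -c "
from h import *
go(573.3,-380.4,115,-81.3);go(573.3,-380.4,76,-81.3)"
```

```text
t 4.7 pos [ 540.6 -320.3   77. ] rot [-90.2  -0.6 -41.2] shift cm [ 6.45 -3.72 -2.39] turn 40.1
t 4.7 pos [ 540.6 -320.3   77. ] rot [-90.2  -0.6 -41.2] shift cm [ 6.41  0.18 -2.37] turn 40.1
```

```bash
python3 -m handwheel '[[5,[0,-5,0],8],[5,[3,-5,-1.2],16],[5,[6.4,-5,-2.4],24],[5,[6.4,-5,-2.4],32],[5,[6.4,-5,-2.4],40],[5,[6.4,-5,-2.4],40],[5,[6.4,0.6,-2.4],40],[5,[6.4,0.6,-2.4],40],[5,[6.4,0.6,-2.4],40],[5,[6.4,0.6,-2.4],40]]' 20; python3 -c "
from h import *
go(573.3,-380.4,72,-81.3)
for n in ['wrist','side']:
    im=vision.grab_frame(n)[:,:,::-1]
    cv2.imwrite('pics/e_%s.png'%n,im)
crop('pics/e2.png',cv2.imread('pics/e_side.png'),290,330,410,440,6)
"
```

```text
time_s: 5.7
ee_pos: [574.0, -381.1, 73.2]
ee_rot: [-89.7, -0.6, -81.1]
force: [-0.1, -0.3, 0.4]
gripper_width: 50.0
t 5.7 pos [ 574.  -381.1   73.2] rot [-89.7  -0.6 -81.1] shift cm [-0.08  0.12 -0.06] turn 0.2
```

View pics/e2.png

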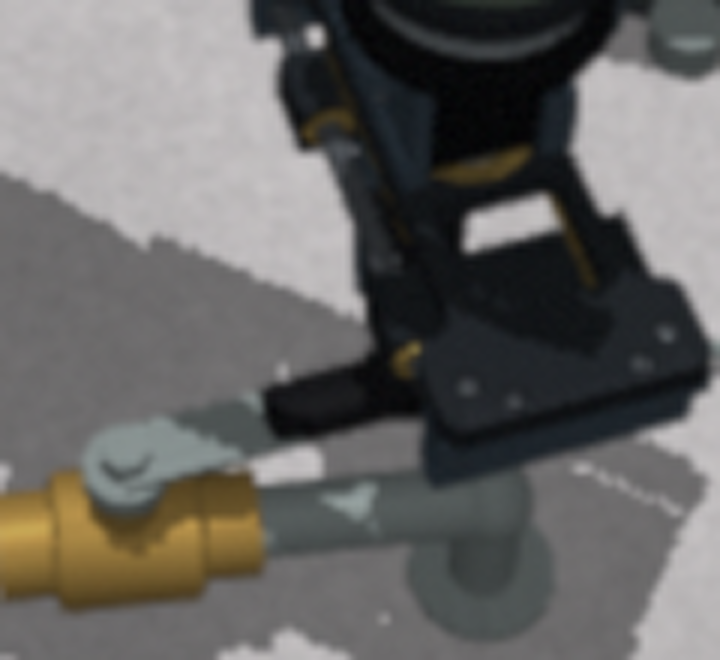

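View pics/e_wrist.png

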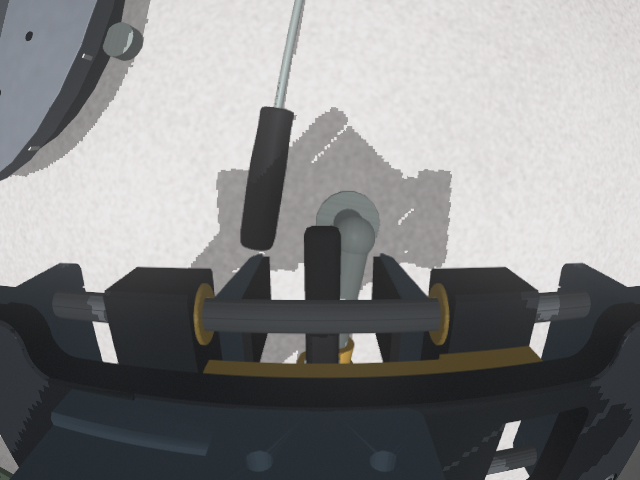

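```bash
python3 -m handwheel '[[1,[0,0,0],0],[1,[0,0,0],0],[1,[0,0,0],0],[1,[0,0,0],0],[1,[0,0,0],0],[1,[0,0,0],0],[1,[0,0,0],0]]' 25; python3 -c "
from h import *
for n in ['wrist']:
    im=vision.grab_frame(n)[:,:,::-1]
    cv2.imwrite('pics/e3_%s.png'%n,im)
print(state()['gripper_width'])
"
```

```text
time_s: 6.5
ee_pos: [574.2, -381.2, 73.9]
ee_rot: [-89.6, -0.7, -81.1]
force: [0.2, 0.1, 0.3]
gripper_width: 9.9
9.972439303927763
```

View pics/e3_wrist.png

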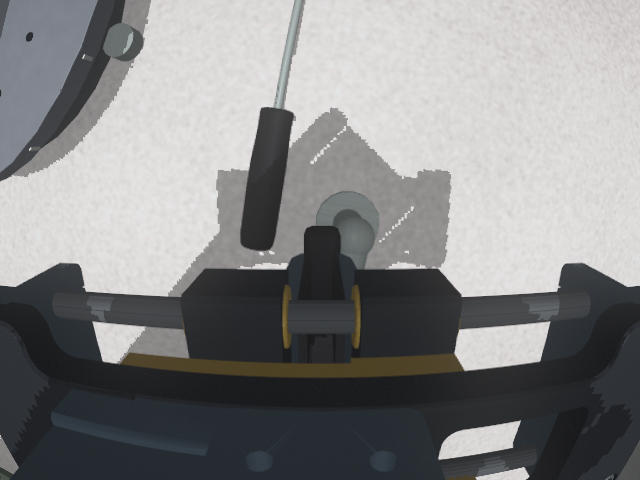

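```bash
python3 - <<'E'
from h import *
s=cv2.imread("pics/e3_wrist.png")
s=cv2.convertScaleAbs(s,alpha=2.2,beta=10)
crop("pics/e4.png",s,250,210,400,370,5)
E
```

```text
(no output)
```

View pics/e4.png

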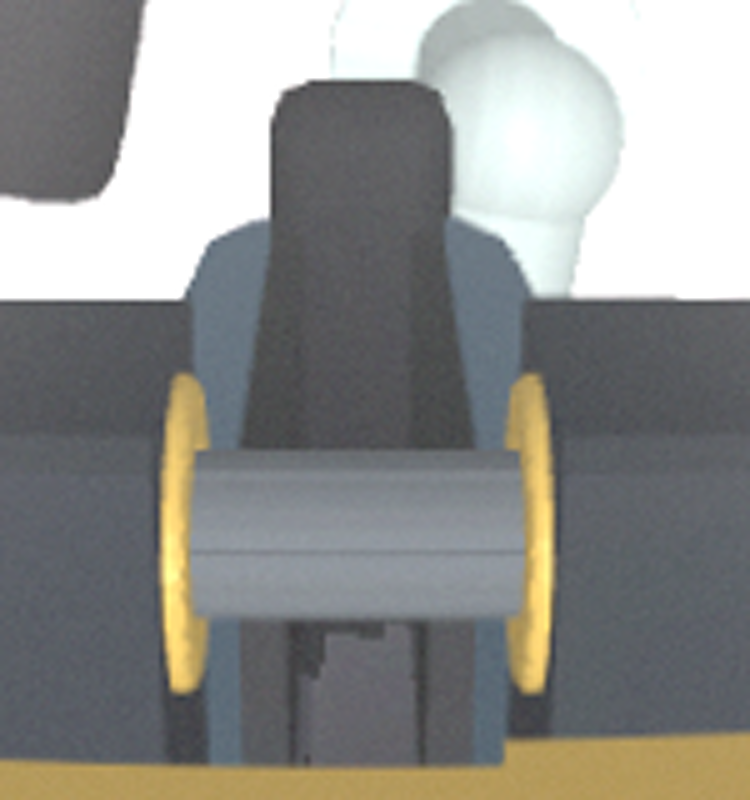

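```bash
python3 -m handwheel '[[0,[0,0,0],0],[0,[0,0,0],0],[0,[0,0,0],0],[0,[0,0,0],0],[0,[0,0,0],0]]' 25; python3 -m handwheel '[[0,[-0.5,0,0],0],[0,[-1,0,0],0],[0,[-1.5,0,0],0],[0,[-1.5,0,0],0]]'; python3 -c "
from h import *
for n in ['wrist']:
    im=vision.grab_frame(n)[:,:,::-1]
    cv2.imwrite('pics/e5_%s.png'%n,im)
s=cv2.convertScaleAbs(im,alpha=2.2,beta=10)
crop('pics/e6.png',s,250,210,400,370,4)
print(state()['gripper_width'])
"
```

```text
time_s: 7.05
ee_pos: [574.3, -381.2, 73.9]
ee_rot: [-89.6, -0.7, -81.1]
force: [0.6, 0.0, 1.2]
gripper_width: 0.5
time_s: 7.45
ee_pos: [571.7, -365.3, 73.7]
ee_rot: [-89.7, -0.6, -81.1]
force: [-0.2, 0.2, -0.0]
gripper_width: 0.6
0.14201737198561998
```

View pics/e6.png

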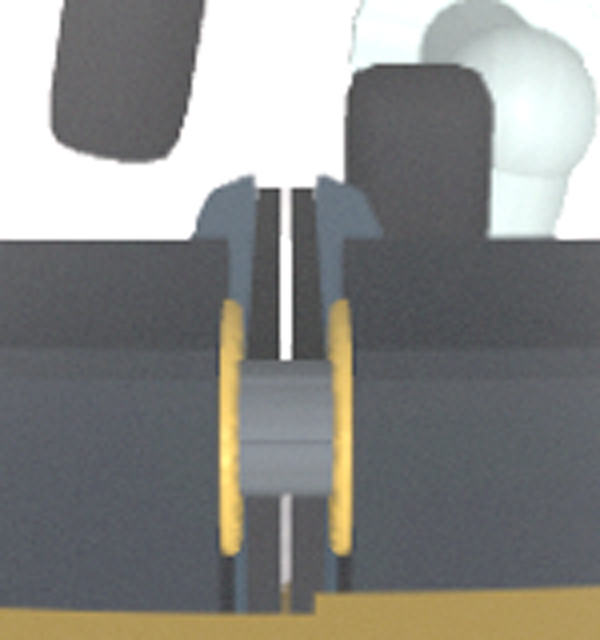

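```bash
python3 -m handwheel '[[0,[0,-3,0],0],[0,[0,-6,0],0],[0,[1.5,-6,0],0],[0,[1.5,-6,0],0],[0,[1.5,-6,0],0]]'; python3 -c "
from h import *
go(573.5,-380.5,110)
W=vision.camera_model('wrist')
im=vision.grab_frame('wrist')[:,:,::-1]
cv2.imwrite('pics/f1.png',im)
for q in [(474.5,-395.5,102),(573.3,-380.4,102),(603,-376,102)]: print(proj(W,q,True))
"
```

```text
time_s: 8.0
ee_pos: [572.8, -379.7, 132.2]
ee_rot: [-89.8, -0.5, -81.1]
force: [0.5, -0.5, 0.2]
gripper_width: 0.1
t 8.0 pos [ 572.8 -379.7  132.2] rot [-89.8  -0.5 -81.1] shift cm [0.07 2.22 0.05] turn None
[322.53833367 379.59805565]
[323.29666764 251.45545805]
[323.74135148 205.41430096]
```

View pics/f1.png

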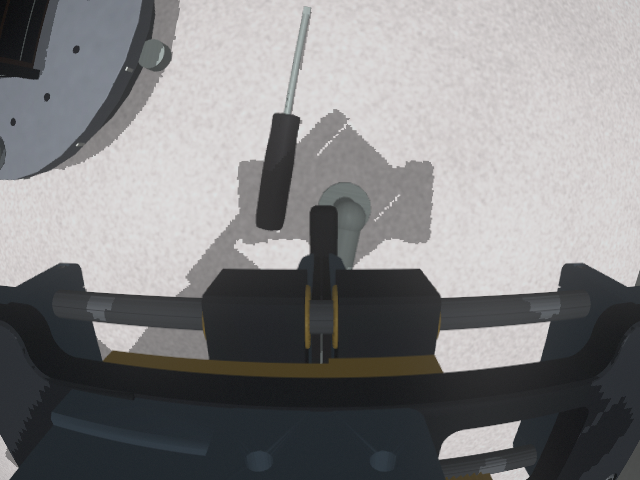

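```bash
python3 -m handwheel '[[0,[0,2.5,0],0],[0,[0,2.5,0],0],[0,[0,2.7,0],0],[0,[0,2.9,0],0],[0,[0,3.1,0],0],[0,[0,3.2,0],0],[0,[0,3.3,0],0],[0,[0,3.3,0],0]]'; python3 -m handwheel '[[0,[0,0.2,0],0],[0,[0,0.4,0],0],[0,[0,0.6,0],0],[0,[0,0.6,0],0]]'; python3 -m handwheel '[[0,[0,0.2,0],0],[0,[0,0.4,0],0],[0,[0,0.6,0],0],[0,[0,0.6,0],0]]'
```

```text
time_s: 8.85
ee_pos: [572.9, -379.6, 99.1]
ee_rot: [-89.8, -0.5, -81.1]
force: [0.3, 0.0, 0.7]
gripper_width: 0.7
time_s: 9.25
ee_pos: [572.7, -379.5, 92.6]
ee_rot: [-89.8, -0.5, -81.1]
force: [-0.4, 0.6, 0.5]
gripper_width: 0.4
time_s: 9.65
ee_pos: [572.4, -379.5, 86.2]
ee_rot: [-89.9, -0.5, -81.1]
force: [0.3, -0.4, 0.1]
gripper_width: 0.3
```

```bash
python3 -c "
from h import *
im=vision.grab_frame('wrist')[:,:,::-1]
crop('pics/f2.png',cv2.convertScaleAbs(im,alpha=2.2,beta=10),250,190,400,370,4)
im=vision.grab_frame('side')[:,:,::-1]
crop('pics/f3.png',cv2.convertScaleAbs(im,alpha=1.8,beta=10),290,340,410,440,6)
T=vision.camera_model('top');S=vision.camera_model('side')
s=state();print(s['ee_pos'],proj(S,s['ee_pos']))
"
```

```text
[ 572.67874651 -379.59911137   86.54407967] [361.9163118  392.93929836]
```

View pics/f2.png

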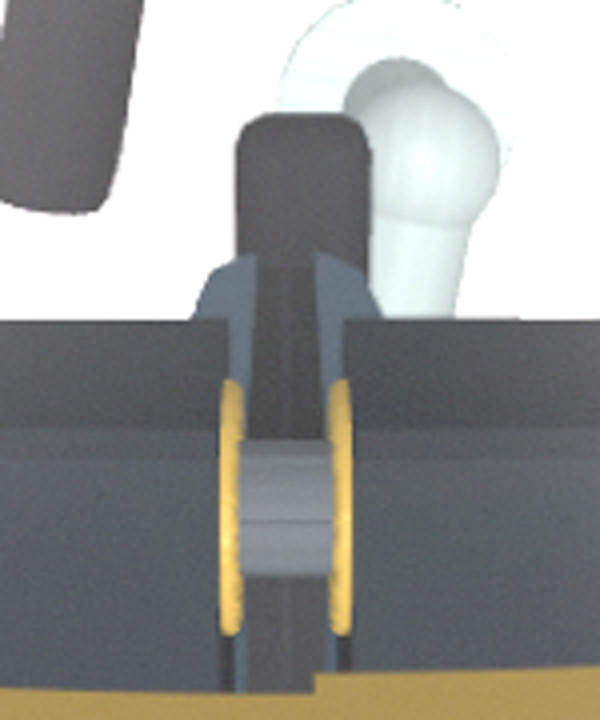

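View pics/f3.png

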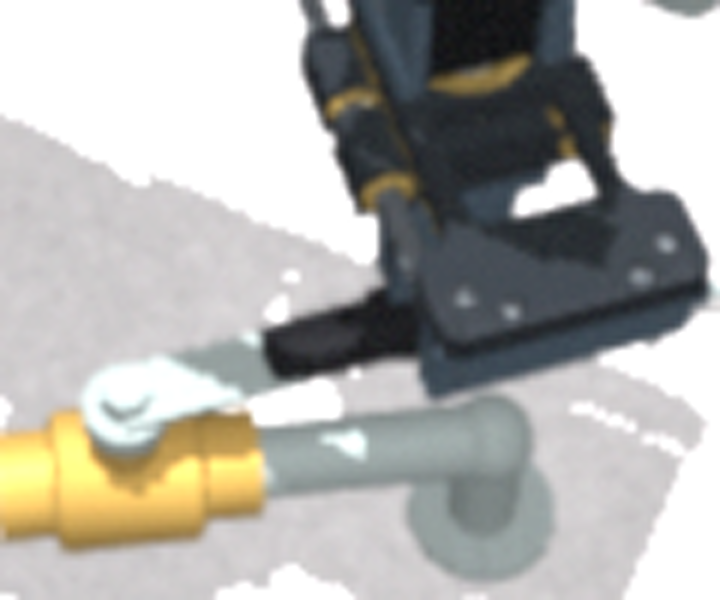

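```bash
python3 -c "
from h import *
W=vision.camera_model('wrist');s=state();R=Rt(s)
for z in (0,8,16):
  for h in (0,10,20,30,40):
    print(z,h,proj(W,s['ee_pos']+R@np.array([0,-h,z]),True))
"
```

```text
0 0 [322.85644099 266.75225345]
0 10 [322.95492381 272.61509381]
0 20 [323.06279033 279.05245546]
0 30 [323.18137199 286.14863941]
0 40 [323.31224546 294.00417116]
8 0 [322.8807332  253.25468022]
8 10 [322.98226181 258.5458811 ]
8 20 [323.09375481 264.36948341]
8 30 [323.21668964 270.8067536 ]
8 40 [323.35283437 277.95553184]
16 0 [322.90379495 239.46078591]
16 10 [323.00822444 244.1370866 ]
16 20 [323.12318216 249.29519906]
16 30 [323.2502919  255.01129664]
16 40 [323.39151566 261.37789402]
```

```bash
python3 -c "
from h import *
S=vision.camera_model('side');R=Rn.from_euler('xyz',[-90.2,-.55,-41.0],degrees=True).as_matrix();p=np.array([540.6,-320.3,77])
for h in (0,10,20,30):
  print(h,[tuple(np.round((proj(S,p+R@np.array([x,-h,z]))-[300,340])*7)) for x in(-8,8) for z in (-16,0,16)])
"
```

```text
0 [(np.float64(223.0), np.float64(240.0)), (np.float64(253.0), np.float64(199.0)), (np.float64(283.0), np.float64(159.0)), (np.float64(272.0), np.float64(268.0)), (np.float64(302.0), np.float64(226.0)), (np.float64(332.0), np.float64(185.0))]
10 [(np.float64(223.0), np.float64(220.0)), (np.float64(254.0), np.float64(178.0)), (np.float64(284.0), np.float64(138.0)), (np.float64(272.0), np.float64(248.0)), (np.float64(303.0), np.float64(206.0)), (np.float64(333.0), np.float64(165.0))]
20 [(np.float64(223.0), np.float64(199.0)), (np.float64(254.0), np.float64(158.0)), (np.float64(285.0), np.float64(117.0)), (np.float64(273.0), np.float64(227.0)), (np.float64(304.0), np.float64(185.0)), (np.float64(334.0), np.float64(144.0))]
30 [(np.float64(224.0), np.float64(178.0)), (np.float64(255.0), np.float64(137.0)), (np.float64(286.0), np.float64(96.0)), (np.float64(274.0), np.float64(206.0)), (np.float64(305.0), np.float64(164.0)), (np.float64(335.0), np.float64(123.0))]
```

```bash
python3 - <<'E'
from h import *
s=cv2.imread("pics/d_side.png")
crop("pics/d7.png",cv2.convertScaleAbs(s,alpha=2.5,beta=10),310,330,370,390,10)
E
```

```text
(no output)
```

View pics/d7.png

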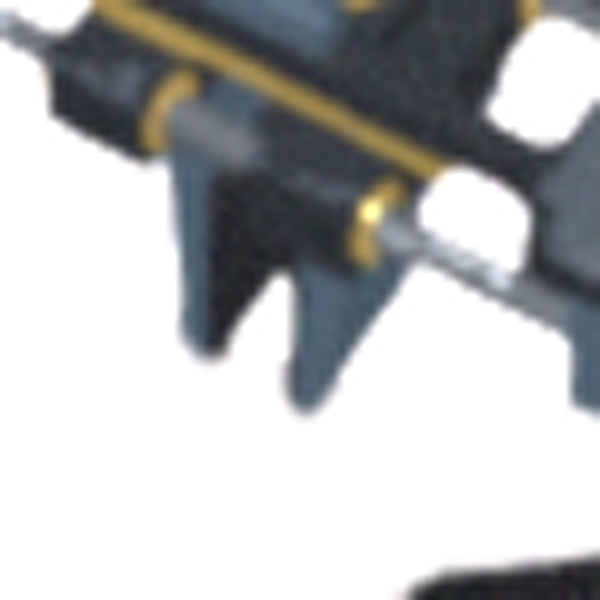

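The fingertips sit about 28–30 mm higher than the reported TCP in both the side view and the wrist view. That explains why closing at "z=76" passed above the lever, so I'll measure the offset by touch.

```bash
python3 -m handwheel '[[0,[0,0.4,0],0],[0,[0,0.8,0],0],[0,[0,1.0,0],0],[0,[0,1.0,0],0]]'; python3 -m handwheel '[[0,[0,0.1,0],0],[0,[0,0.2,0],0],[0,[0,0.3,0],0],[0,[0,0.3,0],0]]';python3 -m handwheel '[[0,[0,0.1,0],0],[0,[0,0.2,0],0],[0,[0,0.3,0],0],[0,[0,0.3,0],0]]'; python3 -m handwheel '[[0,[0,0.1,0],0],[0,[0,0.2,0],0],[0,[0,0.3,0],0],[0,[0,0.3,0],0]]'
```

```text
time_s: 10.15
ee_pos: [572.4, -379.5, 75.9]
ee_rot: [-89.9, -0.4, -81.1]
force: [0.1, -0.5, 0.2]
gripper_width: 0.7
time_s: 10.55
ee_pos: [572.5, -379.5, 73.8]
ee_rot: [-89.8, -0.5, -81.1]
force: [-0.8, 0.9, 4.5]
gripper_width: 0.3
time_s: 10.95
ee_pos: [572.6, -379.8, 73.6]
ee_rot: [-89.8, -0.6, -81.1]
force: [-3.7, 3.3, 13.1]
gripper_width: 0.2
time_s: 11.35
ee_pos: [573.0, -380.4, 73.6]
ee_rot: [-89.7, -0.7, -81.1]
force: [-3.8, 1.5, 14.9]
gripper_width: 0.3
```

The tips touch the lever's top (102 mm) at a reported z of about 74, so the real tips are 28 mm above the reported TCP. I'll use tip z = ee_z + 28 from here on.

```bash
python3 -m handwheel '[[5,[0,-1.5,0],0],[5,[0,-1.5,0],0],[5,[0,-1.5,0],0],[5,[0,-1.5,0],0],[5,[0,-1.5,0],0],[5,[0,-1.5,0],0],[5,[0,2.4,0],0],[5,[0,2.4,0],0],[5,[0,2.4,0],0]]'; python3 -m handwheel '[[1,[0,0,0],0],[1,[0,0,0],0],[1,[0,0,0],0],[1,[0,0,0],0],[1,[0,0,0],0],[1,[0,0,0],0]]' 25; python3 -c "
from h import *
s=state();p=s['ee_pos'];
c=np.array([474.5,-395.5]);print(np.hypot(*(p[:2]-c)),np.degrees(np.arctan2(*(p[:2]-c)[::-1])),s['ee_rot'],s['gripper_width'])"
```

```text
time_s: 12.25
ee_pos: [572.6, -380.3, 48.9]
ee_rot: [-89.8, -0.6, -81.1]
force: [0.3, -0.7, 0.2]
gripper_width: 50.1
time_s: 12.85
ee_pos: [573.2, -381.2, 49.7]
ee_rot: [-89.7, -0.7, -81.1]
force: [0.5, -2.2, 1.7]
gripper_width: 17.8
99.75152503565604 8.265783258694151 [-89.71656319  -0.71301129 -81.06706374] 17.763395842761827
```

```bash
python3 -m handwheel '[[1,[-0.9,0,-0.1],-5],[1,[-1.85,0,-0.25],-10],[1,[-2.7,0,-0.45],-15],[1,[-3.55,0,-0.7],-20],[1,[-4.35,0,-1.05],-25],[1,[-5.1,0,-1.4],-30],[1,[-5.85,0,-1.9],-35],[1,[-6.5,0,-2.4],-40],[1,[-6.5,0,-2.4],-40]]'; python3 -c "
from h import *
s=state();p=s['ee_pos'];
c=np.array([474.5,-395.5]);print(np.hypot(*(p[:2]-c)),np.degrees(np.arctan2(*(p[:2]-c)[::-1])),s['ee_rot'])
R=Rt(s)
for a in range(50,101,5):
    t=np.radians(8.7+a); q=np.array([474.5+100*np.cos(t),-395.5+100*np.sin(t),49.5])
    print(a,np.round(R.T@(q-p)/10,2))
"
```

```text
time_s: 13.75
ee_pos: [539.5, -321.4, 49.7]
ee_rot: [-90.3, -0.9, -41.0]
force: [0.4, -4.1, 3.6]
gripper_width: 18.3
98.56999778938575 48.77883067352663 [-90.28519933  -0.8521488  -40.99745842]
50 [-1.72 -0.01  0.  ]
55 [-2.58 -0.02 -0.18]
60 [-3.41 -0.03 -0.44]
65 [-4.22 -0.04 -0.77]
70 [-4.99 -0.05 -1.17]
75 [-5.73 -0.06 -1.64]
80 [-6.43 -0.07 -2.16]
85 [-7.07 -0.07 -2.75]
90 [-7.66 -0.08 -3.39]
95 [-8.2  -0.09 -4.08]
100 [-8.67 -0.09 -4.81]
```

```bash
python3 -m handwheel '[[1,[-0.9,0,0.1],-5],[1,[-1.72,0,0],-10],[1,[-2.6,0,-0.2],-15],[1,[-3.4,0,-0.45],-20],[1,[-4.2,0,-0.8],-25],[1,[-5,0,-1.2],-30],[1,[-5.7,0,-1.65],-34],[1,[-6.1,0,-1.9],-37],[1,[-6.1,0,-1.9],-37]]'; python3 -c "
from h import *
s=state();p=s['ee_pos'];
c=np.array([474.5,-395.5]);print(np.hypot(*(p[:2]-c)),np.degrees(np.arctan2(*(p[:2]-c)[::-1])),s['ee_rot'],s['torque'])
R=Rt(s)
for a in range(75,101,3):
    t=np.radians(8.7+a); q=np.array([474.5+100*np.cos(t),-395.5+100*np.sin(t),49.5])
    print(a,np.round(R.T@(q-p)/10,2))
"
```

```text
time_s: 14.65
ee_pos: [481.5, -297.8, 49.7]
ee_rot: [-90.9, -0.6, -4.0]
force: [-0.5, -7.4, 2.1]
gripper_width: 18.1
97.9310156532696 85.90896536079181 [-90.93978721  -0.63099694  -4.04932617] [-0.96598737  0.14993578  0.26166417]
75 [0.39 0.02 0.2 ]
78 [-0.14  0.01  0.21]
81 [-0.66  0.    0.19]
84 [-1.18 -0.    0.14]
87 [-1.7  -0.    0.06]
90 [-2.21 -0.01 -0.04]
93 [-2.72 -0.01 -0.17]
96 [-3.22 -0.02 -0.32]
99 [-3.71 -0.02 -0.51]
```

```bash
python3 -m handwheel '[[1,[-0.3,0,0.2],-1.5],[1,[-0.6,0,0.2],-3],[1,[-0.6,0,0.2],-3]]'; python3 -m handwheel '[[1,[-0.3,0,0],-1.5],[1,[-0.6,0,0],-3],[1,[-0.6,0,0],-3]]'
```

```text
time_s: 14.95
ee_pos: [477.0, -297.7, 49.7]
ee_rot: [-91.2, -0.8, -1.2]
force: [2.2, -7.3, -2.3]
gripper_width: 17.8
time_s: 15.25
ee_pos: [477.3, -298.1, 49.9]
ee_rot: [-91.3, -1.4, 1.4]
force: [14.8, 0.2, -7.8]
gripper_width: 18.8
```

```bash
python3 -m handwheel '[[1,[0,0,0],0],[1,[0,0,0],0],[5,[0.3,0,0],1],[5,[0.3,0,0],1],[5,[0.3,0,0],1],[5,[0.3,-4,0],1],[5,[0.3,-8,0],1],[5,[0.3,-12,0],1],[5,[0.3,-14,0],1],[5,[0.3,-14,0],1]]'; python3 -c "
from h import *
W=vision.camera_model('wrist');im=vision.grab_frame('wrist')[:,:,::-1]
cv2.imwrite('pics/g1.png',im)
im=vision.grab_frame('side')[:,:,::-1]
cv2.imwrite('pics/g2.png',im)
for q in [(474.5,-395.5,102),(474.5,-295,102)]: print(proj(W,q,True))
go(550,250,250,-90)
"
```

```text
time_s: 16.25
ee_pos: [478.3, -295.9, 193.4]
ee_rot: [-91.5, -1.8, 0.4]
force: [-0.0, -0.6, -1.0]
gripper_width: 50.4
[313.71664916 337.23168905]
[313.75496763 228.54308465]
t 16.35 pos [ 476.2 -294.7  189.3] rot [-91.2  -1.4   0.4] shift cm [ 7.88 -7.03 54.28] turn 90.4
```

View pics/g1.png

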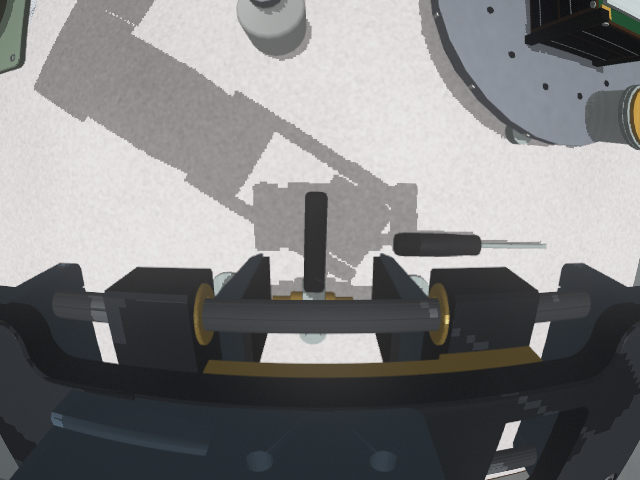

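View pics/g2.png

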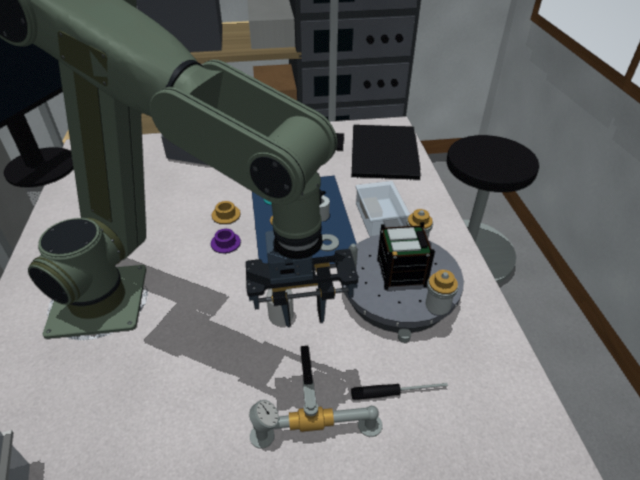

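The lever now stands square across the pipe (g1: from (314,337) to (316,192)). Next is the mat.

```bash
python3 -m handwheel '[[9,[2.4,-2.5,48.5],90],[9,[2.4,-2.5,48.5],90],[9,[2.4,-2.5,48.5],90],[9,[2.4,-2.5,48.5],90],[9,[2.4,-2.5,48.5],90],[9,[2.4,-2.5,48.5],90],[9,[2.4,-2.5,48.5],90],[9,[2.4,-2.5,48.5],90],[9,[2.4,-2.5,48.5],90],[9,[2.4,-2.5,48.5],90]]'; python3 -m handwheel '[[9,[0,0,0],5],[9,[0,0,0],5],[9,[0,0,0],5],[9,[0,0,0],5]]' ; python3 -c "
from h import *
W=vision.camera_model('wrist');im=vision.grab_frame('wrist')[:,:,::-1]
cv2.imwrite('pics/h1.png',im);np.save('w.npy',W,allow_pickle=True)
for q in [(574.8,251,55),(581.5,368,7),(580,130,7),(467,118,7),(460.6,243,24),(609,-65.5,170)]: print(proj(W,q,True))
go(500,190,220,-90)
"
```

```text
time_s: 17.35
ee_pos: [494.2, 149.9, 201.1]
ee_rot: [-89.2, -1.5, -76.3]
force: [0.3, 1.0, 0.9]
gripper_width: 89.9
time_s: 17.75
ee_pos: [493.8, 148.9, 200.3]
ee_rot: [-89.1, -1.5, -81.3]
force: [0.6, -0.1, 0.3]
gripper_width: 90.1
[223.2920185  120.90690178]
[136.76247964 110.28148991]
[347.28748711 135.12719512]
[341.42569607 239.99162354]
[224.80877308 232.77512684]
[609.59475755 148.48001334]
t 17.8 pos [494.  148.8 200.6] rot [-89.1  -1.5 -81.3] shift cm [-3.93 -2.02  1.25] turn 8.7
```

View pics/h1.png

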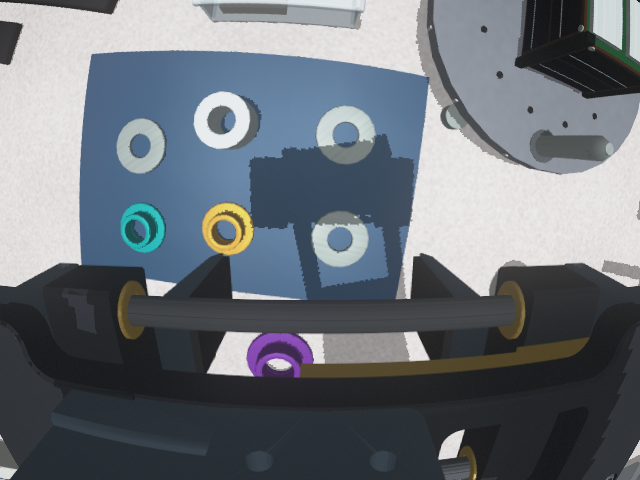

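In the wrist view the spacer's top is at (222,120). The washers are at (346,135), (340,238) and (141,146), and that last one has moved from where it was predicted at (137,110). The bushing is at (228,229).

```bash
cat >> h.py <<'E'
def boreloc(m,im,u,v,z,dia=27,wrist=True,R=40):
    pass
def ellip(im,u,v,r,thr=None,hole=False):
    g=cv2.cvtColor(im,cv2.COLOR_BGR2GRAY)[v-r:v+r,u-r:u+r]
    t,b=cv2.threshold(g,0,255,cv2.THRESH_OTSU)
    if thr: b=(g>thr).astype(np.uint8)*255
    c,h=cv2.findContours(b,cv2.RETR_CCOMP,cv2.CHAIN_APPROX_NONE)
    out=[]
    for k,x in enumerate(c):
        if len(x)>=15:
            e=cv2.fitEllipse(x); out.append((round(e[0][0]+u-r,1),round(e[0][1]+v-r,1),round(e[1][0],1),round(e[1][1],1),'hole' if h[0][k][3]>=0 else 'outer'))
    return out
E
python3 -c "
from h import *
m=np.load('w.npy',allow_pickle=True).item();im=cv2.imread('pics/h1.png')
for n,u,v,r,t in [('sp',222,120,40,170),('w1',141,146,36,110),('w2',346,135,36,None),('w3',340,238,36,None)]: print(n,ellip(im,u,v,r,t))
print('sp',plane(m,222,120,55,True))
print('w1',plane(m,141,145.5,7,True),'w2',plane(m,345.5,135,7,True),'w3',plane(m,340,238.5,7,True),'bu',plane(m,228,229,24,True))
print('post tip',plane(m,602,149,170,True))
crop('pics/h2.png',im,520,110,640,190,6)
"
```

```text
sp [(221.3, 119.7, 54.3, 57.2, 'outer'), (220.9, 119.6, 28.9, 30.0, 'hole')]
w1 [(140.0, 145.6, 47.7, 55.4, 'outer'), (139.3, 145.6, 21.0, 24.4, 'hole'), (172.6, 153.1, 8.5, 69.0, 'outer')]
w2 [(344.5, 127.7, 41.5, 57.3, 'outer')]
w3 [(339.6, 242.9, 44.8, 58.4, 'outer'), (339.5, 239.3, 25.8, 26.3, 'hole')]
sp [575.53111626 252.38010005  55.        ]
w1 [541.91494222 356.90208711   7.        ] w2 [579.82088492 131.88716072   7.        ] w3 [468.42803981 119.8250754    7.        ] bu [465.16146033 239.93718957  24.        ]
post tip [606.18350423 -56.52362046 170.        ]
```

View pics/h2.png

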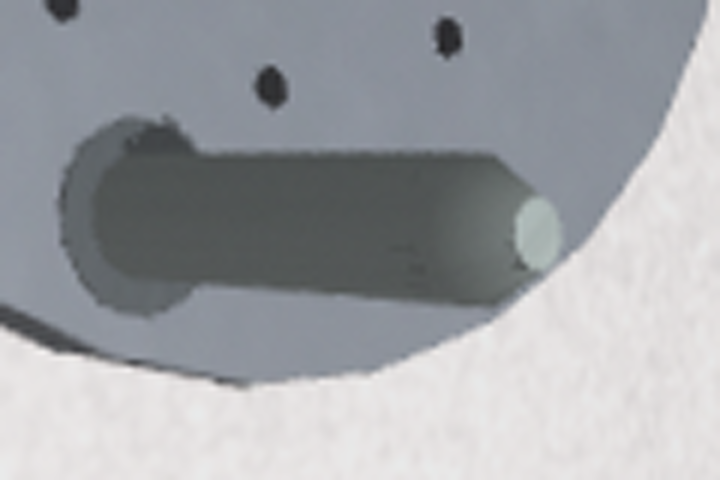

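```bash
cat >> h.py <<'E'
TIP=28.0
def got(x,y,z,yaw=None):
    """like go, for the true fingertip midpoint (28 mm behind the reported TCP), rotation included"""
    s=state(); R=Rt(s); a=0 if yaw is None else ((s["ee_rot"][2]-yaw+180)%360-180)
    R2=R@Rn.from_rotvec([0,np.radians(a),0]).as_matrix()
    d=R.T@(np.array([x,y,z])+TIP*R2[:,1]-s["ee_pos"])/10
    print("t",round(s["time_s"],2),"tip",np.round(s["ee_pos"]-TIP*R[:,1],1),"rot",np.round(s["ee_rot"],1),"shift cm",np.round(d,2),"turn",round(a,1),"F",np.round(s["force"],1),"w",round(s["gripper_width"],1))
E
python3 -c "
from h import *
got(575.5,252.5,100,-90);got(575.5,252.5,34,-90)"
```

```text
t 17.8 tip [493.5 149.5 228.6] rot [-89.1  -1.5 -81.3] shift cm [-9.27 12.78  9.47] turn 8.7 F [-0.4  1.1 -0.4] w 89.8
t 17.8 tip [493.5 149.5 228.6] rot [-89.1  -1.5 -81.3] shift cm [-9.44 19.37  9.37] turn 8.7 F [-0.4  1.1 -0.4] w 89.8
```

```bash
python3 -m handwheel '[[9,[-4,4,5],4],[9,[-9.3,8,9.5],8.7],[9,[-9.3,12.8,9.5],8.7],[9,[-9.3,12.8,9.5],8.7],[9,[-9.3,12.8,9.5],8.7],[9,[-9.3,12.8,9.5],8.7],[9,[-9.3,12.8,9.5],8.7]]'; python3 -c "
from h import *
got(575.5,252.5,34,-90)
im=vision.grab_frame('wrist')[:,:,::-1]
cv2.imwrite('pics/i1.png',im)"
```

```text
time_s: 18.5
ee_pos: [577.1, 251.5, 73.9]
ee_rot: [-88.7, -1.3, -90.1]
force: [0.9, -0.3, 0.2]
gripper_width: 89.9
t 18.5 tip [576.5 252.1 101.9] rot [-88.7  -1.3 -90.1] shift cm [-0.19  6.78 -0.25] turn -0.1 F [ 0.9 -0.3  0.2] w 89.9
```

View pics/i1.png

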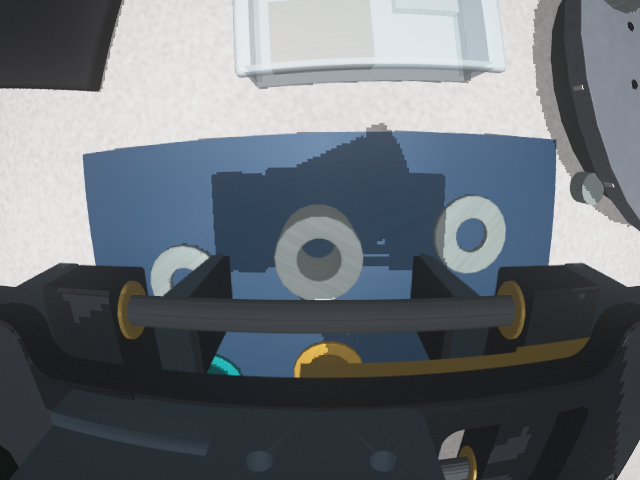

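```bash
python3 -m handwheel '[[9,[-0.2,4,-0.25],0],[9,[-0.2,6.8,-0.25],0],[9,[-0.2,6.8,-0.25],0],[9,[-0.2,6.8,-0.25],0],[5,[-0.2,6.8,-0.25],0],[5,[-0.2,6.8,-0.25],0],[5,[-0.2,6.8,-0.25],0],[5,[-0.2,6.8,-0.25],0],[5,[-0.2,6.8,-0.25],0],[5,[-0.2,6.8,-0.25],0]]' 25; python3 -c "
from h import *
got(575.5,252.5,34,-90)
im=vision.grab_frame('wrist')[:,:,::-1]
cv2.imwrite('pics/i2.png',im)"
```

```text
time_s: 19.55
ee_pos: [576.5, 252.1, 6.7]
ee_rot: [-88.7, -1.2, -90.1]
force: [-1.4, -1.4, 4.0]
gripper_width: 55.9
t 19.55 tip [575.8 252.7  34.7] rot [-88.7  -1.2 -90.1] shift cm [ 0.02  0.07 -0.03] turn -0.1 F [-1.4 -1.4  4. ] w 55.9
```

View pics/i2.png

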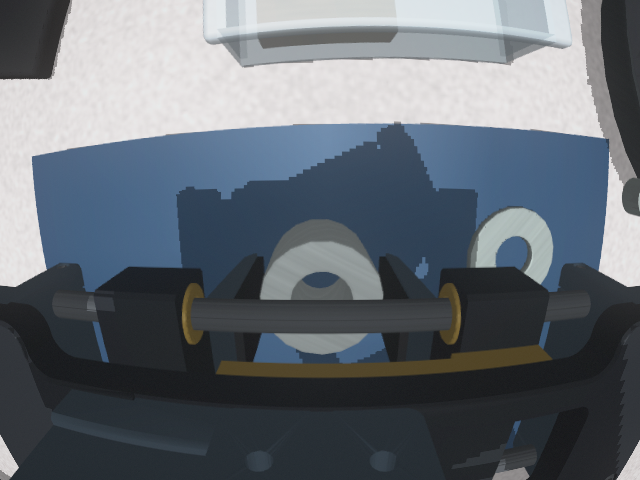

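```bash
python3 -c "
from h import *
W=vision.camera_model('wrist')
for u,v in [(322,241),(322,354)]: print(plane(W,u,v,55,True))
s=state();R=Rt(s);print(s['ee_pos']-28*R[:,1], s['ee_pos']-49*R[:,1])
"
python3 -m handwheel '[[5,[0,-4,0],0],[5,[0,-8,0],0],[5,[0,-12,0],0],[5,[0,-16,0],0],[5,[0,-20,0],0],[5,[0,-20,0],0],[5,[0,-20,0],0]]'; python3 -c "
from h import *
got(560,-64,250,-92.8)"
```

```text
[602.7746398  253.63099811  55.        ]
[547.87118712 253.62533431  55.        ]
[575.8381049  252.73450654  34.71904576] [575.34891084 253.18732218  55.70846327]
time_s: 20.3
ee_pos: [571.5, 256.4, 206.1]
ee_rot: [-88.7, -1.2, -90.1]
force: [0.3, -0.5, -2.9]
gripper_width: 55.9
t 20.3 tip [570.8 257.  234.1] rot [-88.7  -1.2 -90.1] shift cm [32.13 -0.92 -1.03] turn 2.7 F [ 0.3 -0.5 -2.9] w 55.9
```

```bash
python3 -m handwheel '[[5,[5,0,0],0.5],[5,[10,0,0],1],[5,[15,0,0],1.5],[5,[20,0,-0.5],2],[5,[25,0,-1],2.7],[5,[29,0,-1],2.7],[5,[32,0,-1],2.7],[5,[32,0,-1],2.7],[5,[32,0,-1],2.7],[5,[32,0,-1],2.7]]'; python3 -c "
from h import *
got(609-.2,-65.5+.2,222,-92.8)
W=vision.camera_model('wrist');
for q in [(609,-65.5,170),(609,-65.5,70)]: print(proj(W,q,True))
im=vision.grab_frame('wrist')[:,:,::-1]
cv2.imwrite('pics/j1.png',im)"
```

```text
time_s: 21.3
ee_pos: [560.4, -62.5, 211.0]
ee_rot: [-88.8, -1.1, -92.7]
force: [0.3, 0.8, -2.5]
gripper_width: 55.8
t 21.3 tip [559.8 -62.  239. ] rot [-88.8  -1.1 -92.7] shift cm [0.07 1.8  4.87] turn 0.1 F [ 0.3  0.8 -2.5] w 55.8
[322.10864386 175.77961993]
[319.60758222 169.43234832]
```

View pics/j1.png

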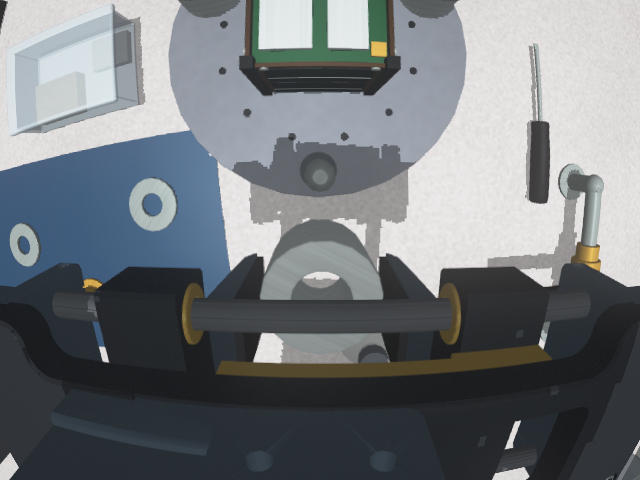

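```bash
python3 -c "
from h import *
im=cv2.imread('pics/j1.png');s=cv2.convertScaleAbs(im,alpha=2,beta=0)
crop('pics/j2.png',s,290,145,350,205,10)
W=vision.camera_model('wrist');print(plane(W,320,175.5,170,True),plane(W,321,175.5,170,True))
"
```

```text
[609.52647808 -63.92829526 170.        ] [609.49534286 -64.58001271 170.        ]
```

View pics/j2.png

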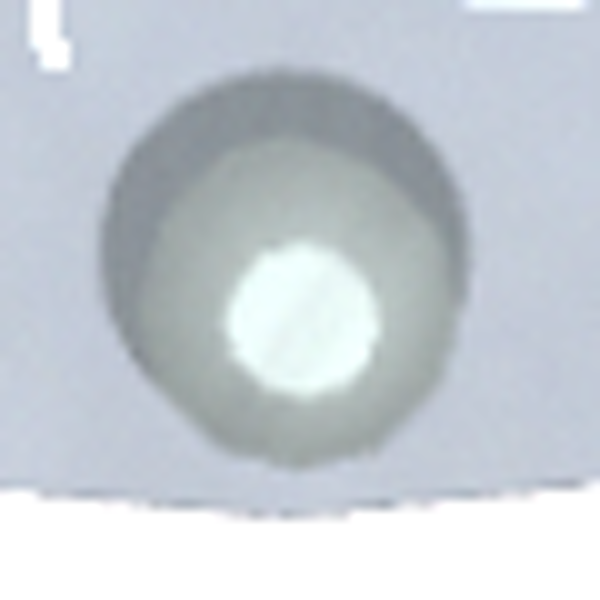

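```bash
python3 -c "
from h import *
got(608.4,-64.3,218,-92.8);got(608.4,-64.3,180,-92.8)"
```

```text
t 21.35 tip [560.1 -61.7 239.5] rot [-88.8  -1.1 -92.7] shift cm [-0.01  2.25  4.79] turn 0.1 F [ 0.  -0.4 -3.4] w 55.9
t 21.35 tip [560.1 -61.7 239.5] rot [-88.8  -1.1 -92.7] shift cm [-0.09  6.05  4.71] turn 0.1 F [ 0.  -0.4 -3.4] w 55.9
```

```bash
python3 -m handwheel '[[5,[0,0,2.5],0],[5,[0,1,4.8],0],[5,[0,2.2,4.8],0],[5,[0,2.2,4.8],0],[5,[0,2.2,4.8],0],[5,[0,2.2,4.8],0],[5,[0,2.2,4.8],0]]'; python3 -c "
from h import *
got(608.4,-64.3,190,-92.8)
for n in ['wrist','side']:
  im=vision.grab_frame(n)[:,:,::-1]
  cv2.imwrite('pics/j3_%s.png'%n,im)
crop('pics/j4.png',im,320,190,460,310,5)"
```

```text
time_s: 22.05
ee_pos: [608.9, -64.9, 191.4]
ee_rot: [-88.7, -1.1, -92.7]
force: [-0.1, -0.5, -2.2]
gripper_width: 55.4
t 22.05 tip [608.3 -64.3 219.4] rot [-88.7  -1.1 -92.7] shift cm [-0.06  2.94 -0.06] turn 0.1 F [-0.1 -0.5 -2.2] w 55.4
```

View pics/j4.png

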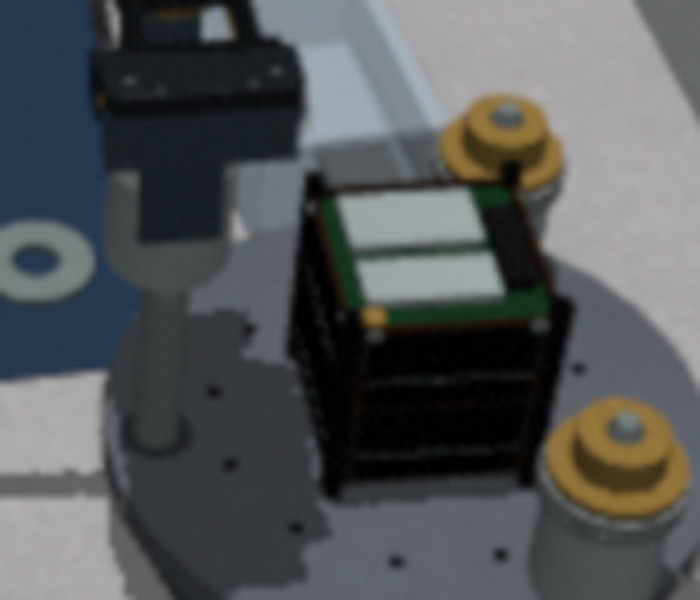

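View pics/j3_wrist.png

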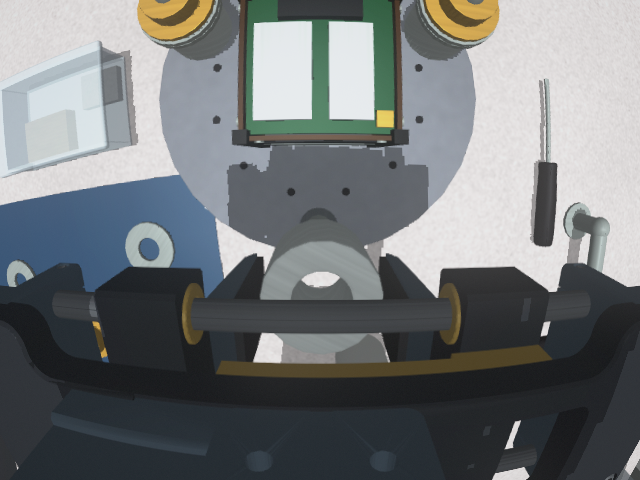

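```bash
python3 -m handwheel '[[5,[0,0.7,0],0],[5,[0,1.4,0],0],[5,[0,2.1,0],0],[5,[0,2.8,0],0],[5,[0,2.8,0],0]]'; python3 -m handwheel '[[5,[0,0.7,0],0],[5,[0,1.4,0],0],[5,[0,1.4,0],0]]';  python3 -c "
from h import *
got(608.4,-64.3,108,-92.8)"
```

```text
time_s: 22.65
ee_pos: [608.6, -65.5, 161.5]
ee_rot: [-88.9, -1.1, -92.7]
force: [-0.0, -0.1, -4.0]
gripper_width: 55.9
time_s: 22.95
ee_pos: [607.9, -65.7, 146.0]
ee_rot: [-89.1, -1.1, -92.7]
force: [-0.1, 0.8, -2.6]
gripper_width: 55.4
t 22.95 tip [607.5 -65.2 174. ] rot [-89.1  -1.1 -92.7] shift cm [-0.22  6.6  -0.02] turn 0.1 F [-0.1  0.8 -2.6] w 55.4
```

```bash
python3 -m handwheel '[[5,[0,1,0],0],[5,[-0.05,2,0],0],[5,[-0.1,3,0],0],[5,[-0.1,4,0],0],[5,[-0.1,5,0],0],[5,[-0.1,6,0],0],[5,[-0.1,6.4,0],0],[5,[-0.1,6.4,0],0]]'; python3 -m handwheel '[[5,[0,0.1,0],0],[5,[0,0.2,0],0],[5,[0,0.3,0],0],[5,[0,0.3,0],0]]';  python3 -c "
from h import *
got(608.4,-64.3,104.7,-92.8)"
```

```text
time_s: 23.75
ee_pos: [608.5, -66.0, 81.1]
ee_rot: [-89.1, -1.1, -92.7]
force: [-0.5, 0.7, -2.3]
gripper_width: 55.5
time_s: 24.15
ee_pos: [608.6, -66.0, 78.3]
ee_rot: [-89.1, -1.1, -92.7]
force: [0.6, -0.2, -3.0]
gripper_width: 55.5
t 24.15 tip [608.2 -65.5 106.2] rot [-89.1  -1.1 -92.7] shift cm [-0.12  0.15  0.01] turn 0.1 F [ 0.6 -0.2 -3. ] w 55.5
```

```bash
python3 -m handwheel '[[5,[0,0.1,0],0],[5,[0,0.2,0],0],[5,[0,0.3,0],0],[5,[0,0.3,0],0]]';  python3 -c "
from h import *
got(608.4,-64.3,104.7,-92.8)"
```

```text
time_s: 24.55
ee_pos: [608.7, -66.1, 76.8]
ee_rot: [-89.1, -1.1, -92.7]
force: [-3.3, 0.5, 4.2]
gripper_width: 55.7
t 24.55 tip [608.3 -65.5 104.8] rot [-89.1  -1.1 -92.7] shift cm [-0.12  0.01  0.01] turn 0.1 F [-3.3  0.5  4.2] w 55.7
```

```bash
python3 -m handwheel '[[6,[0,0,0],0],[7,[0,0,0],0],[9,[0,0,0],0],[9,[0,0,0],0],[9,[0,0,0],0],[9,[0,-3,0],0],[9,[0,-6,0],0],[9,[0,-10,0],0],[9,[0,-10,0],0]]';  python3 -c "
from h import *
for n in ['wrist','side']:
  im=vision.grab_frame(n)[:,:,::-1]
  cv2.imwrite('pics/k_%s.png'%n,im)
crop('pics/k2.png',im,320,190,460,310,5)
got(470,150,230,-90)"
```

```text
time_s: 25.45
ee_pos: [610.8, -64.4, 182.8]
ee_rot: [-88.4, -1.2, -92.7]
force: [0.6, 0.5, 1.3]
gripper_width: 90.1
t 25.55 tip [607.1 -63.6 205.7] rot [-89.   -1.1 -92.7] shift cm [-20.64  -3.1  -14.65] turn -2.7 F [ 0.2  0.9 -1.4] w 89.9
```

View pics/k2.png

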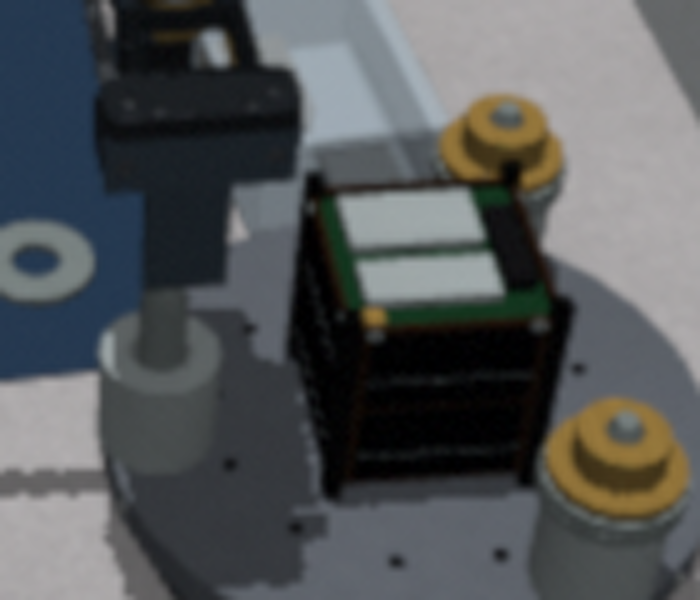

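View pics/k_wrist.png

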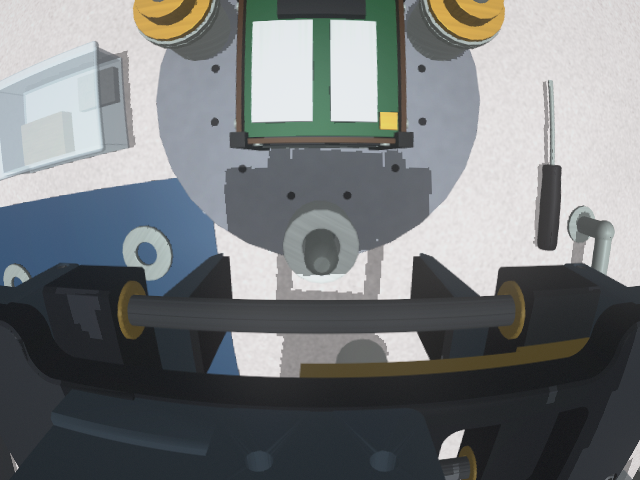

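The spacer sits on the platter around the post, and the satellite looks clear. Next is the washer near (580,131).

```bash
python3 -c "
from h import *
got(540,131,110,-90)"; python3 -m handwheel '[[9,[-4,0,0],0],[9,[-8,1,-1],-1],[9,[-12,4,-3],-2],[9,[-16,7,-5],-2.7],[9,[-18.7,9,-7.4],-2.7],[9,[-18.7,9,-7.4],-2.7],[9,[-18.7,9,-7.4],-2.7],[9,[-18.7,9,-7.4],-2.7]]';  python3 -c "
from h import *
W=vision.camera_model('wrist');im=vision.grab_frame('wrist')[:,:,::-1]
cv2.imwrite('pics/l1.png',im);np.save('w.npy',W,allow_pickle=True)
print(proj(W,(580,131.5,7),True))
got(580,131.5,2,-90)"
```

```text
t 25.55 tip [607.1 -63.6 205.7] rot [-89.   -1.1 -92.7] shift cm [-19.3    9.05  -7.78] turn -2.7 F [ 0.2  0.9 -1.4] w 89.9
time_s: 26.35
ee_pos: [544.9, 123.7, 82.8]
ee_rot: [-89.0, -1.2, -90.0]
force: [-0.4, 0.6, -0.1]
gripper_width: 89.9
[309.68551041 191.02699394]
t 26.4 tip [544.7 124.1 111.2] rot [-88.9  -1.2 -90. ] shift cm [-0.97 10.96  3.32] turn -0.0 F [ 0.6  0.2 -0.3] w 90.0
```

View pics/l1.png

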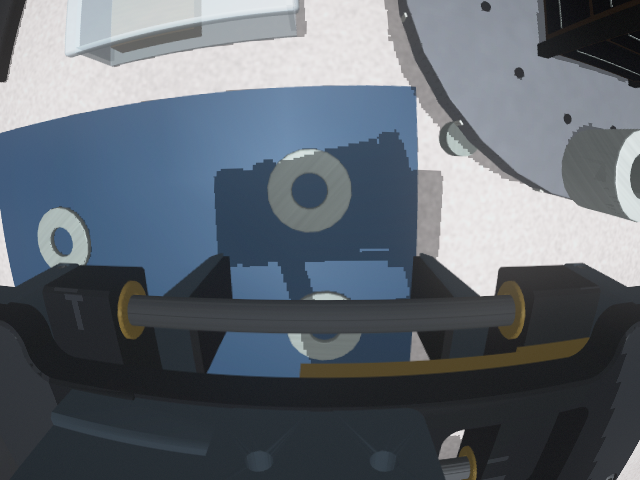

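```bash
python3 -m handwheel '[[9,[-1,3,3.3],0],[9,[-1,7,3.3],0],[9,[-1,10,3.3],0],[9,[-1,10,3.3],0],[9,[-1,10.5,3.3],0],[9,[-1,10.9,3.3],0],[9,[-1,10.9,3.3],0]]';  python3 -c "
from h import *
got(580,131.5,2,-90)"
```

```text
time_s: 27.1
ee_pos: [581.3, 131.2, -24.1]
ee_rot: [-88.8, -1.1, -90.1]
force: [-0.1, 0.9, 0.4]
gripper_width: 89.9
t 27.1 tip [580.7 131.8   3.9] rot [-88.8  -1.1 -90.1] shift cm [ 0.03  0.18 -0.07] turn -0.1 F [-0.1  0.9  0.4] w 89.9
```

```bash
python3 -m handwheel '[[9,[0,0.1,-0.1],0],[9,[0,0.2,-0.1],0],[6,[0,0.2,-0.1],0],[5.5,[0,0.2,-0.1],0],[5.5,[0,0.2,-0.1],0],[5.5,[0,0.2,-0.1],0],[5.5,[0,0.2,-0.1],0],[5.5,[0,0.2,-0.1],0]]' 25;  python3 -c "
from h import *
got(580,131.5,2,-90)
W=vision.camera_model('wrist');im=vision.grab_frame('wrist')[:,:,::-1]
cv2.imwrite('pics/l2.png',im);np.save('w.npy',W,allow_pickle=True)"
```

```text
time_s: 27.9
ee_pos: [580.3, 131.2, -26.1]
ee_rot: [-88.8, -1.1, -90.1]
force: [0.3, 0.5, 0.7]
gripper_width: 62.0
t 27.9 tip [579.7 131.8   1.9] rot [-88.8  -1.1 -90.1] shift cm [ 0.03 -0.01  0.03] turn -0.1 F [0.3 0.5 0.7] w 62.0
```

View pics/l2.png

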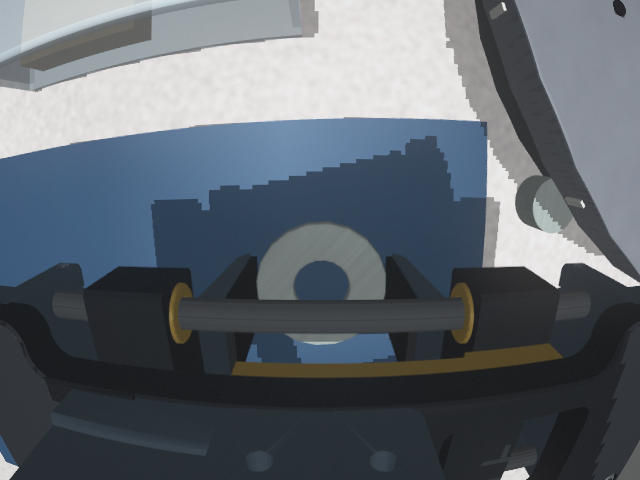

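```bash
python3 -m handwheel '[[5.5,[0,0,0],0],[5.5,[0,0,0],0],[5.5,[0,0,0],0]]'
```

```text
time_s: 28.25
ee_pos: [580.3, 131.3, -26.1]
ee_rot: [-88.8, -1.1, -90.1]
force: [-0.6, 0.6, 0.8]
gripper_width: 62.2
```

```bash
python3 -m handwheel '[[5.5,[0,-1.5,0],0],[5.5,[0,-3,0],0],[5.5,[0,-5,0],0],[5.5,[0,-8,0],0],[5.5,[0,-8,0],0],[5.5,[0,-8,0],0]]';  python3 -c "
from h import *
got(560,-64,245,-92.8)
W=vision.camera_model('wrist');im=vision.grab_frame('wrist')[:,:,::-1]
cv2.imwrite('pics/l3.png',im)
im=vision.grab_frame('side')[:,:,::-1];crop('pics/l4.png',im,260,160,420,290,5)"
```

```text
time_s: 28.85
ee_pos: [578.5, 132.8, 53.8]
ee_rot: [-88.8, -1.1, -90.1]
force: [-0.1, -0.5, -1.0]
gripper_width: 62.4
t 28.85 tip [577.9 133.4  81.8] rot [-88.8  -1.1 -90.1] shift cm [ 20.06 -15.96  -1.43] turn 2.7 F [-0.1 -0.5 -1. ] w 62.4
```

View pics/l3.png

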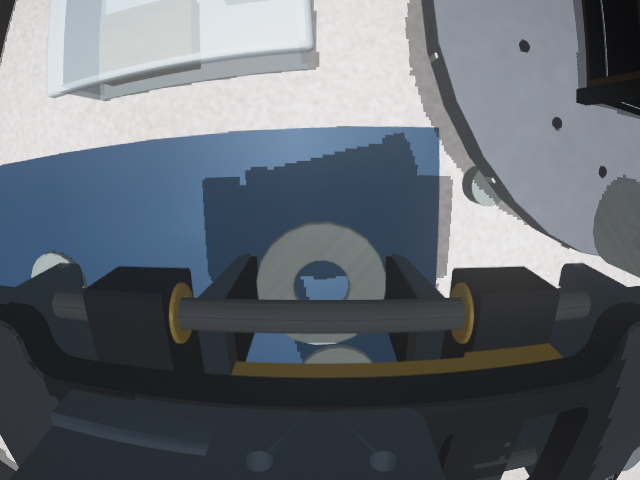

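View pics/l4.png

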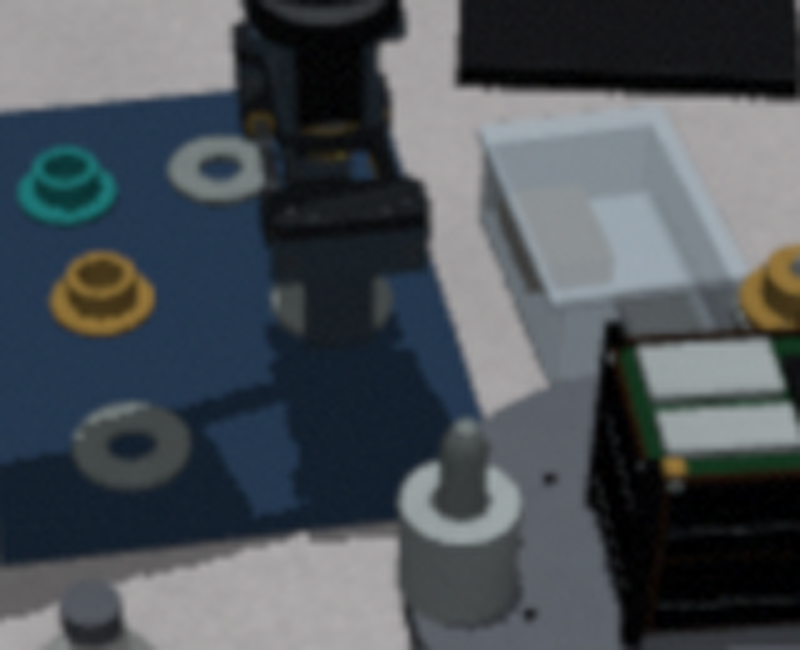

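```bash
python3 -c "
from h import *
W=np.load('w.npy',allow_pickle=True).item()
a=plane(W,322,222,7,True);b=plane(W,322,344,7,True);print(a,b,(a+b)/2)
print('tip was 579.7 131.8 1.9')
"
python3 -m handwheel '[[5.5,[0,-5,0],0],[5.5,[3,-10,0],0],[5.5,[8,-13,-0.5],1],[5.5,[13,-14,-1],1.5],[5.5,[17,-14,-1.4],2],[5.5,[20,-14,-1.4],2.7],[5.5,[20,-14,-1.4],2.7],[5.5,[20,-14,-1.4],2.7],[5.5,[20,-14,-1.4],2.7]]'; python3 -c "
from h import *
W=vision.camera_model('wrist');im=vision.grab_frame('wrist')[:,:,::-1]
print(proj(W,(608.8,-64.5,170),True))
got(608.8,-64.5,185,-92.8)
cv2.imwrite('pics/m1.png',im);s=cv2.convertScaleAbs(im,alpha=2,beta=0)
crop('pics/m2.png',s,280,145,360,225,7);np.save('w.npy',W,allow_pickle=True)"
```

```text
[612.09431479 132.31141519   7.        ] [548.75209429 132.31477285   7.        ] [580.42320454 132.31309402   7.        ]
tip was 579.7 131.8 1.9
time_s: 29.85
ee_pos: [560.2, -63.6, 195.0]
ee_rot: [-89.0, -1.1, -92.7]
force: [-0.1, -0.5, -2.1]
gripper_width: 61.9
[319.36339079 177.42526456]
t 29.9 tip [559.9 -62.8 223.2] rot [-89.   -1.1 -92.7] shift cm [-0.13  3.9   4.82] turn 0.1 F [ 0.2 -0.3 -2. ] w 62.3
```

View pics/m2.png

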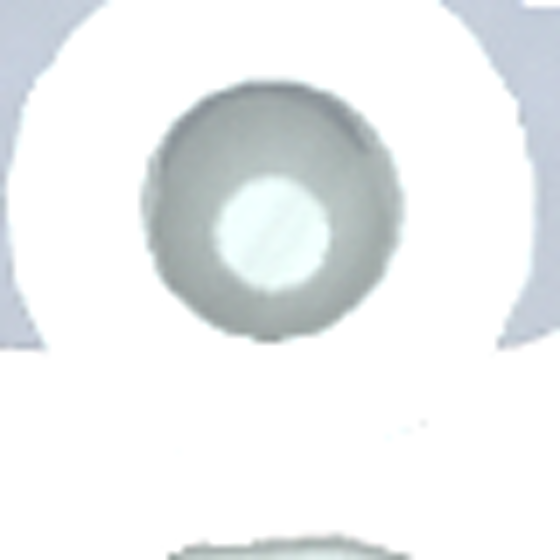

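```bash
python3 -m handwheel '[[5.5,[-0.1,1,2.5],0],[5.5,[-0.1,2.5,4.7],0],[5.5,[-0.1,3.7,4.7],0],[5.5,[-0.1,3.7,4.7],0],[5.5,[-0.1,3.7,4.7],0],[5.5,[-0.1,3.7,4.7],0]]'; python3 -c "
from h import *
got(607.6,-64.6,160,-92.8)
im=vision.grab_frame('wrist')[:,:,::-1]
cv2.imwrite('pics/m3.png',im)
crop('pics/m3.png',im,220,200,420,380,4)"
```

```text
time_s: 30.5
ee_pos: [607.7, -64.9, 159.9]
ee_rot: [-89.0, -1.1, -92.7]
force: [0.5, -0.5, -1.0]
gripper_width: 62.1
t 30.5 tip [607.2 -64.3 187.9] rot [-89.   -1.1 -92.7] shift cm [-0.03  2.79 -0.01] turn 0.1 F [ 0.5 -0.5 -1. ] w 62.1
```

View pics/m3.png

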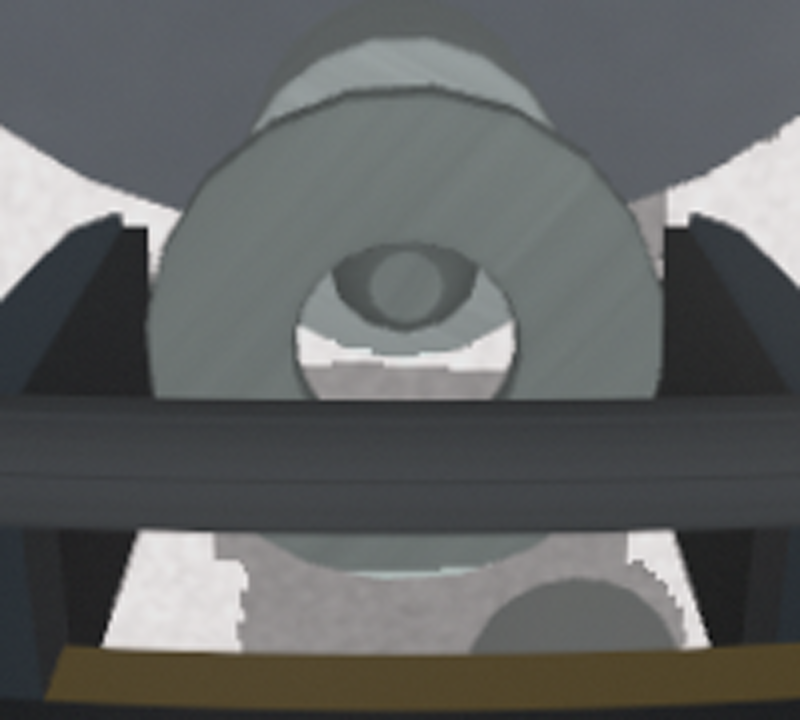

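```bash
python3 -m handwheel '[[5.5,[0,0.7,0],0],[5.5,[0,1.4,0],0],[5.5,[0,2.1,0],0],[5.5,[0,2.8,0],0],[5.5,[0,2.8,0],0]]'; python3 -m handwheel '[[5.5,[0,0.7,0],0],[5.5,[0,1.4,0],0],[5.5,[0,2.1,0],0],[5.5,[0,2.8,0],0],[5.5,[0,2.8,0],0]]'; python3 -c "
from h import *
got(608,-64.6,127,-92.8)"
```

```text
time_s: 31.05
ee_pos: [607.4, -65.5, 130.4]
ee_rot: [-89.1, -1.1, -92.7]
force: [-0.1, 0.6, -1.8]
gripper_width: 62.5
time_s: 31.55
ee_pos: [606.9, -66.0, 101.0]
ee_rot: [-89.2, -1.1, -92.7]
force: [0.2, 0.5, -1.5]
gripper_width: 62.4
t 31.55 tip [606.6 -65.5 129. ] rot [-89.2  -1.1 -92.7] shift cm [-0.1   0.2   0.14] turn 0.1 F [ 0.2  0.5 -1.5] w 62.4
```

```bash
python3 -m handwheel '[[5.5,[-0.1,0.1,0.1],0],[5.5,[-0.1,0.2,0.1],0],[5.5,[-0.1,0.25,0.1],0],[5.5,[-0.1,0.25,0.1],0]]'; python3 -m handwheel '[[5.5,[0,0.1,0],0],[5.5,[0,0.2,0],0],[5.5,[0,0.2,0],0]]'
```

```text
time_s: 31.95
ee_pos: [608.3, -65.0, 99.0]
ee_rot: [-89.2, -1.1, -92.7]
force: [0.2, 0.9, 0.2]
gripper_width: 62.1
time_s: 32.25
ee_pos: [608.4, -65.1, 98.8]
ee_rot: [-89.1, -1.1, -92.7]
force: [-3.0, 1.3, 8.0]
gripper_width: 62.4
```

```bash
python3 -m handwheel '[[6.6,[0,0,0],0],[7.5,[0,0,0],0],[9,[0,0,0],0],[9,[0,0,0],0],[9,[0,-3,0],0],[9,[0,-6,0],0],[9,[0,-8,0],0],[9,[0,-8,0],0]]';  python3 -c "
from h import *
for n in ['wrist','side']:
  im=vision.grab_frame(n)[:,:,::-1]
  cv2.imwrite('pics/n_%s.png'%n,im)
crop('pics/n2.png',im,320,190,460,310,5)
got(430,115,110,-90)"
```

```text
time_s: 33.05
ee_pos: [609.3, -63.7, 181.9]
ee_rot: [-88.7, -1.1, -92.7]
force: [-0.2, 0.6, 0.2]
gripper_width: 89.9
t 33.15 tip [606.6 -63.  206.2] rot [-89.2  -1.1 -92.7] shift cm [-17.13   9.03 -18.6 ] turn -2.7 F [-0.5 -0.  -0.8] w 89.9
```

View pics/n2.png

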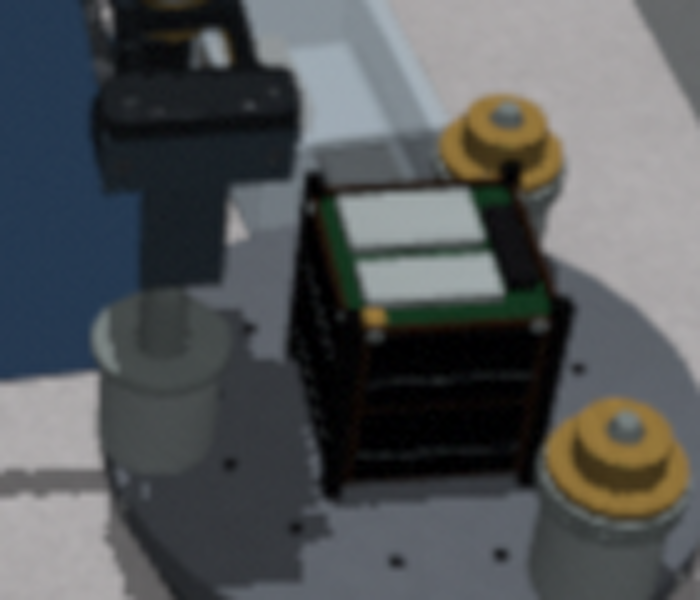

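View pics/n_wrist.png

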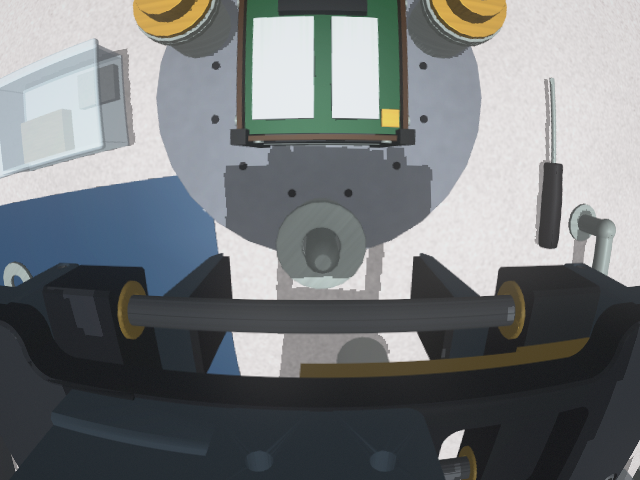

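The first washer is on the spacer. Next is the washer near (468,120).

```bash
python3 -m handwheel '[[9,[-3,0,-4],0],[9,[-6,0,-8],-1],[9,[-10,2,-12],-2],[9,[-14,5,-16],-2.7],[9,[-17.1,9,-18.6],-2.7],[9,[-17.1,9,-18.6],-2.7],[9,[-17.1,9,-18.6],-2.7],[9,[-17.1,9,-18.6],-2.7],[9,[-17.1,9,-18.6],-2.7]]';  python3 -c "
from h import *
W=vision.camera_model('wrist');im=vision.grab_frame('wrist')[:,:,::-1]
cv2.imwrite('pics/o1.png',im);np.save('w.npy',W,allow_pickle=True)
print(proj(W,(468,119.5,7),True))
got(468,119.5,2,-90)"
```

```text
time_s: 34.05
ee_pos: [431.9, 113.7, 82.8]
ee_rot: [-89.1, -1.1, -90.0]
force: [0.1, -0.1, -0.3]
gripper_width: 89.6
[312.4763637  189.46239092]
t 34.1 tip [431.6 114.2 111. ] rot [-89.1  -1.1 -90. ] shift cm [-0.74 10.94  3.47] turn -0.0 F [-0.1  0.6  0.6] w 90.3
```

View pics/o1.png

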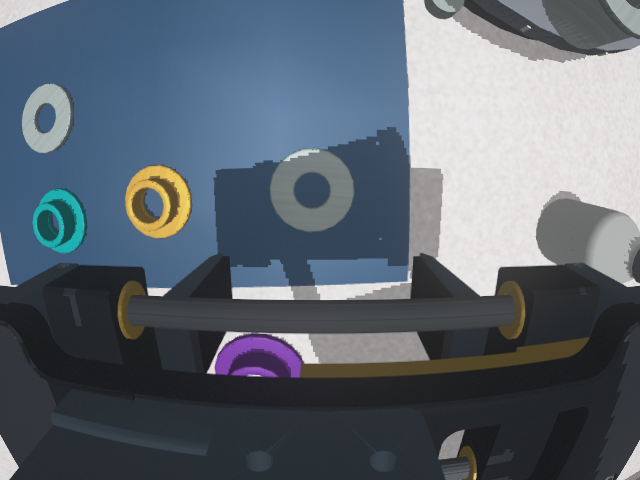

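```bash
python3 -m handwheel '[[9,[-0.7,3,3.5],0],[9,[-0.7,7,3.5],0],[9,[-0.7,10,3.5],0],[9,[-0.7,10.5,3.5],0],[9,[-0.7,10.9,3.5],0],[9,[-0.7,10.9,3.5],0]]';  python3 -c "
from h import *
got(468,119.5,2,-90)"
```

```text
time_s: 34.7
ee_pos: [470.1, 118.5, -24.5]
ee_rot: [-89.0, -1.1, -90.1]
force: [-0.5, -0.1, -0.4]
gripper_width: 90.1
t 34.7 tip [469.6 119.    3.4] rot [-89.   -1.1 -90.1] shift cm [-0.05  0.14 -0.16] turn -0.1 F [-0.5 -0.1 -0.4] w 90.1
```

```bash
python3 -m handwheel '[[9,[0,0.1,-0.2],0],[9,[0,0.2,-0.2],0],[6,[0,0.2,-0.2],0],[5.5,[0,0.2,-0.2],0],[5.5,[0,0.2,-0.2],0],[5.5,[0,0.2,-0.2],0],[5.5,[0,0.2,-0.2],0],[5.5,[0,0.2,-0.2],0]]' 25;  python3 -c "
from h import *
got(468,119.5,2,-90)
W=vision.camera_model('wrist');im=vision.grab_frame('wrist')[:,:,::-1]
cv2.imwrite('pics/o2.png',im)
g=im[200:360,250:400].astype(int);m=((g[:,:,0]-g[:,:,2])<15)&(g.max(2)>70)
col=np.where(m[:,72])[0]+200;print(col.min(),col.max())
a=plane(W,322,col.min(),7,True);b=plane(W,322,col.max(),7,True);print((a+b)/2,a-b)"
python3 -m handwheel '[[5.5,[0,-1.5,0],0],[5.5,[0,-4,0],0],[5.5,[0,-8,0],0],[5.5,[0,-12,0],0],[5.5,[0,-17,0],0],[5.5,[0,-20,0],0],[5.5,[0,-20,0],0]]';  python3 -c "
from h import *
got(560,-64,223,-92.8)
im=vision.grab_frame('wrist')[:,:,::-1]
cv2.imwrite('pics/o3.png',im)"
```

```text
time_s: 35.5
ee_pos: [468.2, 118.5, -26.5]
ee_rot: [-88.9, -1.1, -90.1]
force: [0.0, 0.4, 2.0]
gripper_width: 63.1
t 35.5 tip [467.7 119.    1.5] rot [-88.9  -1.1 -90.1] shift cm [-0.04 -0.05  0.03] turn -0.1 F [0.  0.4 2. ] w 63.1
223 345
[468.00691797 119.57812993   7.        ] [ 6.34003699e+01 -1.50382107e-02  0.00000000e+00]
time_s: 36.25
ee_pos: [467.4, 122.9, 177.8]
ee_rot: [-88.4, -0.9, -90.1]
force: [0.5, 0.4, -0.8]
gripper_width: 62.9
t 36.25 tip [466.6 123.4 205.8] rot [-88.4  -0.9 -90.1] shift cm [18.75 -1.16  9.4 ] turn 2.7 F [ 0.5  0.4 -0.8] w 62.9
```

View pics/o3.png

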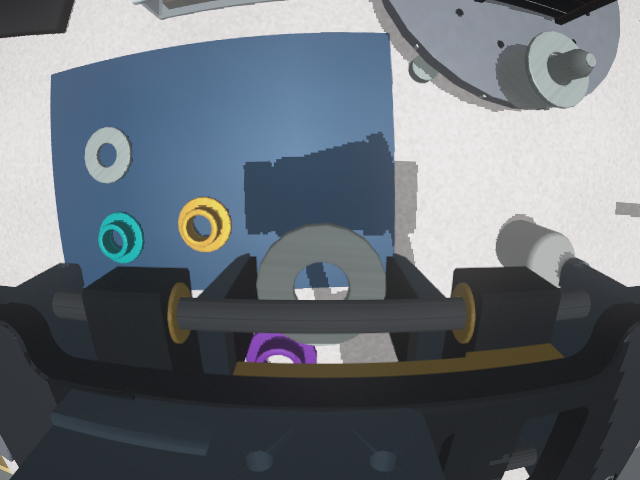

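```bash
python3 -c "
from h import *
got(607.6,-64.6,188,-92.8)"; python3 -m handwheel '[[5.5,[4,0,3],0],[5.5,[8,0,6],1],[5.5,[12,0,9],2],[5.5,[16,0,11.5],2.7],[5.5,[18.6,0,14.2],2.7],[5.5,[18.6,1,14.2],2.7],[5.5,[18.6,2,14.2],2.7],[5.5,[18.6,2,14.2],2.7],[5.5,[18.6,2,14.2],2.7]]';python3 -c "
from h import *
got(607.8,-64.6,188,-92.8)
im=vision.grab_frame('wrist')[:,:,::-1]
crop('pics/p1.png',im,220,200,420,380,4)"
```

```text
t 36.3 tip [464.9 122.9 202.9] rot [-88.7  -1.  -90.1] shift cm [18.7   2.14 14.26] turn 2.7 F [-0.3 -0.2 -2. ] w 63.2
time_s: 37.2
ee_pos: [606.3, -62.9, 160.3]
ee_rot: [-88.8, -0.9, -92.7]
force: [-0.1, -0.6, -1.7]
gripper_width: 62.8
t 37.2 tip [605.8 -62.4 188.2] rot [-88.8  -0.9 -92.7] shift cm [0.21 0.03 0.21] turn 0.1 F [-0.1 -0.6 -1.7] w 62.8
```

View pics/p1.png

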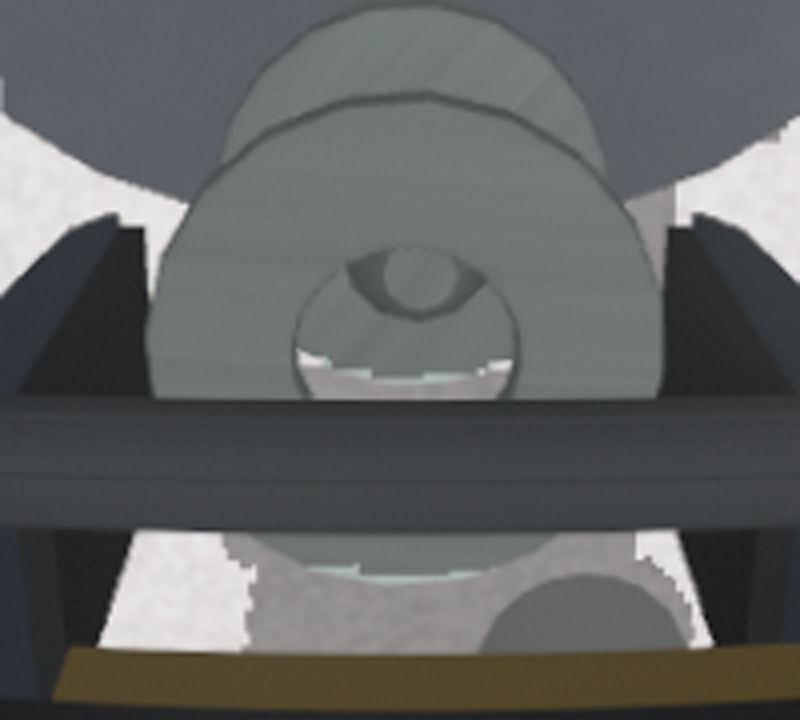

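```bash
python3 -m handwheel '[[5.5,[0.2,0,0.2],0],[5.5,[0.2,0.7,0.2],0],[5.5,[0.2,1.4,0.2],0],[5.5,[0.2,2.1,0.2],0],[5.5,[0.2,2.8,0.2],0],[5.5,[0.2,2.8,0.2],0]]'; python3 -c "
from h import *
got(607.8,-64.6,136,-92.8)"
```

```text
time_s: 37.85
ee_pos: [608.4, -65.5, 131.6]
ee_rot: [-88.9, -0.9, -92.7]
force: [-0.1, -0.8, -1.6]
gripper_width: 62.9
t 37.85 tip [607.9 -65.  159.6] rot [-88.9  -0.9 -92.7] shift cm [-0.08  2.36 -0.06] turn 0.1 F [-0.1 -0.8 -1.6] w 62.9
```

```bash
python3 -m handwheel '[[5.5,[-0.05,0.7,0],0],[5.5,[-0.05,1.4,0],0],[5.5,[-0.05,2,0],0],[5.5,[-0.05,2.4,0],0],[5.5,[-0.05,2.4,0],0]]';  python3 -m handwheel '[[5.5,[0,0.1,0],0],[5.5,[0,0.2,0],0],[5.5,[0,0.2,0],0]]'; python3 -m handwheel '[[5.5,[0,0.1,0],0],[5.5,[0,0.2,0],0],[5.5,[0,0.2,0],0]]'
```

```text
time_s: 38.35
ee_pos: [608.4, -65.4, 106.8]
ee_rot: [-89.0, -0.9, -92.7]
force: [-0.9, -0.1, -1.4]
gripper_width: 62.9
time_s: 38.65
ee_pos: [608.7, -65.4, 105.6]
ee_rot: [-88.9, -0.9, -92.7]
force: [-0.3, 0.6, 2.0]
gripper_width: 62.9
time_s: 38.95
ee_pos: [608.9, -65.5, 105.4]
ee_rot: [-88.9, -0.9, -92.7]
force: [-3.9, 0.1, 8.6]
gripper_width: 63.2
```

Seated. I'll release and go for the third washer, near (542,357).

```bash
python3 -m handwheel '[[6.6,[0,0,0],0],[7.5,[0,0,0],0],[9,[0,0,0],0],[9,[0,0,0],0],[9,[0,-3,0],0],[9,[0,-6,0],0],[9,[0,-8,0],0],[9,[0,-8,0],0]]';  python3 -c "
from h import *
im=vision.grab_frame('wrist')[:,:,::-1]
cv2.imwrite('pics/q1.png',im)
got(490,330,140,-80)"
```

```text
time_s: 39.75
ee_pos: [609.4, -64.3, 188.5]
ee_rot: [-88.5, -1.0, -92.7]
force: [0.5, -0.8, -0.1]
gripper_width: 90.3
t 39.8 tip [607.5 -63.7 214.3] rot [-88.7  -0.9 -92.7] shift cm [-38.89   6.48 -13.74] turn -12.7 F [-0.9 -0.  -0.5] w 90.2
```

View pics/q1.png

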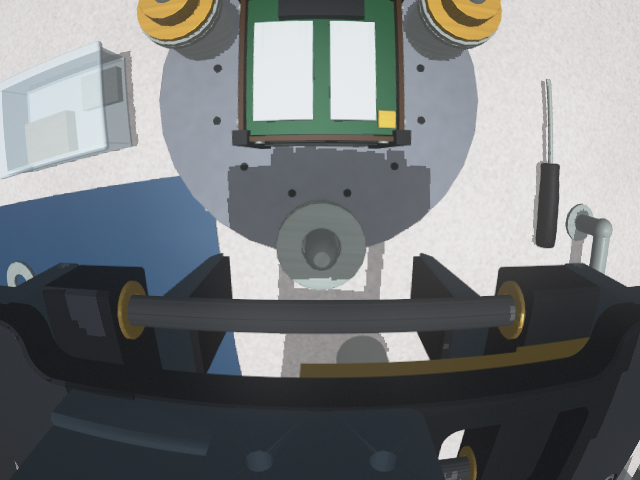

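```bash
python3 -m handwheel '[[9,[-4,0,-1],0],[9,[-9,0,-2.5],0],[9,[-14,1,-4],-2],[9,[-19,2,-6],-4],[9,[-24,3,-8],-6],[9,[-29,4,-10],-8],[9,[-34,5,-12],-8],[9,[-38.8,6.4,-13.7],-8],[9,[-38.8,6.4,-13.7],-8],[9,[-38.8,6.4,-13.7],-8]]';  python3 -c "
from h import *
W=vision.camera_model('wrist');im=vision.grab_frame('wrist')[:,:,::-1]
cv2.imwrite('pics/q2.png',im);np.save('w.npy',W,allow_pickle=True)
print(proj(W,(542,357,7),True))
got(542,357,2,-85)"
```

```text
time_s: 40.8
ee_pos: [488.0, 330.8, 109.4]
ee_rot: [-89.2, -1.2, -84.4]
force: [0.2, 0.7, -0.8]
gripper_width: 90.2
[293.7678299  161.71781054]
t 40.85 tip [488.6 329.7 138.3] rot [-89.1  -1.3 -84.5] shift cm [-2.51 13.67  5.36] turn 0.5 F [ 0.7 -0.1  0.1] w 90.1
```

View pics/q2.png

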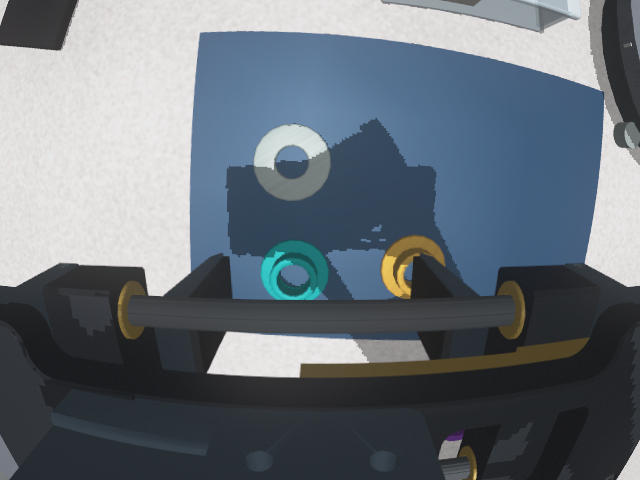

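```bash
python3 -m handwheel '[[9,[-2.6,1,5.3],0.5],[9,[-2.6,5,5.3],0.5],[9,[-2.6,9,5.3],0.5],[9,[-2.6,12.5,5.3],0.5],[9,[-2.6,13.3,5.3],0.5],[9,[-2.6,13.5,5.3],0.5],[9,[-2.6,13.5,5.3],0.5]]';  python3 -c "
from h import *
got(542,358,2,-85)"
```

```text
time_s: 41.55
ee_pos: [542.9, 356.8, -23.5]
ee_rot: [-89.0, -1.2, -85.1]
force: [0.6, -0.2, 0.5]
gripper_width: 90.0
t 41.55 tip [542.3 357.4   4.5] rot [-89.   -1.2 -85.1] shift cm [-0.07  0.25 -0.03] turn -0.1 F [ 0.6 -0.2  0.5] w 90.0
```

```bash
python3 -m handwheel '[[9,[0,0.1,0],0],[9,[0,0.25,0],0],[6,[0,0.27,0],0],[5.5,[0,0.27,0],0],[5.5,[0,0.27,0],0],[5.5,[0,0.27,0],0],[5.5,[0,0.27,0],0],[5.5,[0,0.27,0],0]]' 25;  python3 -c "
from h import *
got(542,358,2,-85)
W=vision.camera_model('wrist');im=vision.grab_frame('wrist')[:,:,::-1]
cv2.imwrite('pics/q3.png',im)
g=im[200:360,250:400].astype(int);m=((g[:,:,0]-g[:,:,2])<15)&(g.max(2)>70)
col=np.where(m[:,72])[0]+200;print(col.min(),col.max())
a=plane(W,322,col.min(),7,True);b=plane(W,322,col.max(),7,True);print((a+b)/2,a-b)"
python3 -m handwheel '[[5.5,[0,-1.5,0],0],[5.5,[0,-4,0],0],[5.5,[0,-8,0],0],[5.5,[0,-12,0],0],[5.5,[0,-17,0],0],[5.5,[0,-20,0],0],[5.5,[0,-20,0],0]]';  python3 -c "
from h import *
got(607.6,-64.6,215,-92.8)
im=vision.grab_frame('wrist')[:,:,::-1]
cv2.imwrite('pics/q4.png',im)"
```

```text
time_s: 42.35
ee_pos: [542.9, 357.0, -26.1]
ee_rot: [-89.0, -1.2, -85.1]
force: [-0.4, -0.7, 0.9]
gripper_width: 62.7
t 42.35 tip [542.4 357.5   1.9] rot [-89.   -1.2 -85.1] shift cm [-0.05 -0.02 -0.03] turn -0.1 F [-0.4 -0.7  0.9] w 62.7
225 345
[542.09353816 358.11084023   7.        ] [62.36768192  5.44155353  0.        ]
time_s: 43.1
ee_pos: [541.5, 362.6, 180.6]
ee_rot: [-88.4, -0.9, -85.1]
force: [0.3, -0.2, -2.2]
gripper_width: 62.9
t 43.1 tip [540.6 362.9 208.5] rot [-88.4  -0.9 -85.1] shift cm [43.17  0.11  3.01] turn 7.7 F [ 0.3 -0.2 -2.2] w 62.9
```

View pics/q4.png

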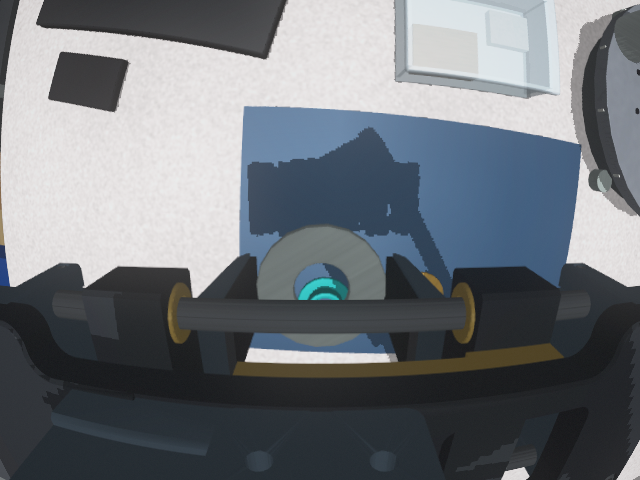

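```bash
python3 -m handwheel '[[5.5,[4,0,0.3],0],[5.5,[9,0,0.7],1],[5.5,[14,0,1],2],[5.5,[19,0,1.4],3],[5.5,[24,0,1.8],4],[5.5,[29,0,2.2],5],[5.5,[34,0,2.5],6],[5.5,[39,0,2.8],7],[5.5,[43.1,0,3],7.7],[5.5,[43.1,0,3],7.7]]';python3 -c "
from h import *
got(608.6,-64.8,190,-92.8)"
```

```text
time_s: 44.15
ee_pos: [605.6, -70.6, 183.0]
ee_rot: [-88.8, -1.0, -93.1]
force: [0.6, 0.8, -1.6]
gripper_width: 62.9
t 44.15 tip [605.1 -70.1 211. ] rot [-88.8  -1.  -93.1] shift cm [-0.58  2.09  0.28] turn -0.3 F [ 0.6  0.8 -1.6] w 62.9
```

```bash
python3 -m handwheel '[[5.5,[-0.5,0,0.3],0],[5.5,[-0.5,1,0.3],0],[5.5,[-0.5,2,0.3],0],[5.5,[-0.5,2,0.3],0],[5.5,[-0.5,2,0.3],0]]';python3 -c "
from h import *
got(608.6,-64.8,160,-92.8)
im=vision.grab_frame('wrist')[:,:,::-1]
crop('pics/r1.png',im,220,200,420,380,4)"
```

```text
time_s: 44.65
ee_pos: [608.9, -65.2, 162.2]
ee_rot: [-88.9, -1.0, -93.0]
force: [0.5, -0.2, -1.5]
gripper_width: 62.6
t 44.65 tip [608.3 -64.7 190.2] rot [-88.9  -1.  -93. ] shift cm [-0.04  3.02 -0.03] turn -0.2 F [ 0.5 -0.2 -1.5] w 62.6
```

View pics/r1.png

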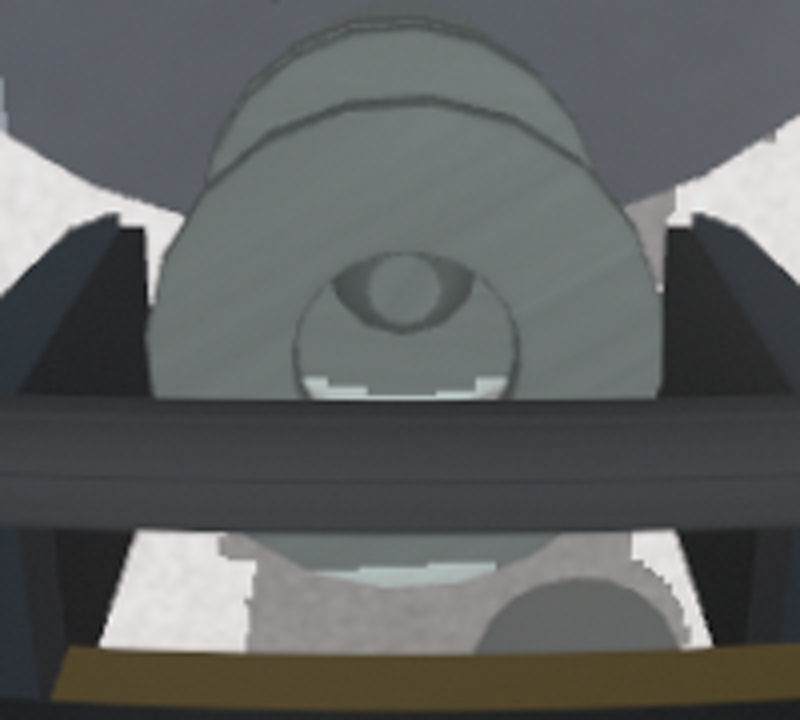

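```bash
python3 -m handwheel '[[5.5,[0,0.7,0],0],[5.5,[0,1.4,0],0],[5.5,[0,2.1,0],0],[5.5,[0,2.8,0],0],[5.5,[0,2.8,0],0]]'; python3 -m handwheel '[[5.5,[-0.05,0.7,0],0],[5.5,[-0.05,1.4,0],0],[5.5,[-0.05,1.8,0],0],[5.5,[-0.05,1.8,0],0]]';  python3 -m handwheel '[[5.5,[0,0.1,0],0],[5.5,[0,0.2,0],0],[5.5,[0,0.2,0],0]]'
```

```text
time_s: 45.2
ee_pos: [608.9, -65.9, 133.3]
ee_rot: [-89.0, -1.0, -93.1]
force: [-0.2, 0.4, -2.6]
gripper_width: 63.4
time_s: 45.6
ee_pos: [608.7, -65.7, 114.3]
ee_rot: [-89.1, -1.0, -93.1]
force: [0.1, -0.6, -1.8]
gripper_width: 63.0
time_s: 45.9
ee_pos: [608.9, -65.7, 112.9]
ee_rot: [-89.0, -1.0, -93.1]
force: [-0.9, 0.6, 0.5]
gripper_width: 63.1
```

```bash
python3 -m handwheel '[[5.5,[0,0.1,0],0],[5.5,[0,0.2,0],0],[5.5,[0,0.2,0],0]]'; python3 -m handwheel '[[6.6,[0,0,0],0],[7.5,[0,0,0],0],[9,[0,0,0],0],[9,[0,0,0],0],[9,[0,-3,0],0],[9,[0,-6,0],0],[9,[0,-8,0],0],[9,[0,-8,0],0]]';  python3 -c "
from h import *
for n in ['wrist','side']:
  im=vision.grab_frame(n)[:,:,::-1]
  cv2.imwrite('pics/s_%s.png'%n,im)
crop('pics/s2.png',im,200,160,460,310,3)
got(420,230,150,-90)"
```

```text
time_s: 46.2
ee_pos: [609.1, -65.9, 112.8]
ee_rot: [-88.9, -1.0, -93.1]
force: [-2.7, 0.2, 7.6]
gripper_width: 63.1
time_s: 47.0
ee_pos: [609.7, -64.6, 195.9]
ee_rot: [-88.6, -1.0, -93.1]
force: [1.1, 0.2, -0.1]
gripper_width: 89.8
t 47.1 tip [607.  -63.8 220.1] rot [-89.   -1.  -93.1] shift cm [-28.46   6.15 -20.35] turn -3.1 F [-0.7 -0.2 -0.5] w 90.2
```

View pics/s2.png

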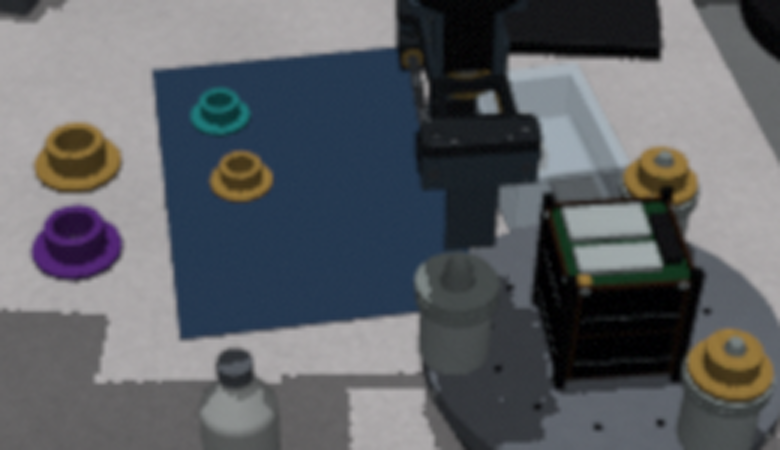

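View pics/s_wrist.png

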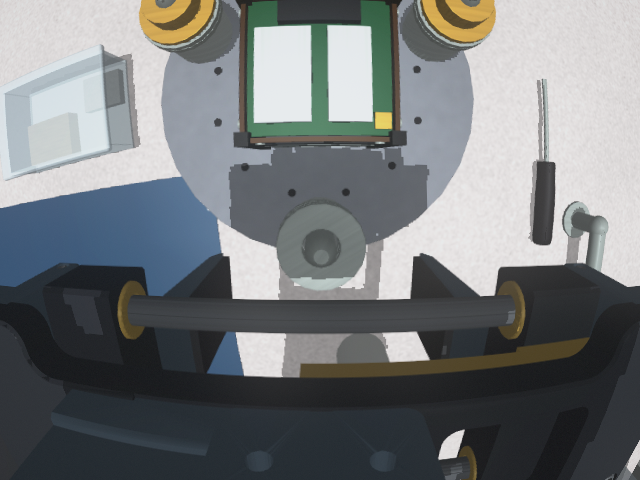

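All three washers are stacked and none is left on the mat. The bushing comes next; the small gold one is on the mat.

```bash
python3 -m handwheel '[[9,[-3,0,-3],0],[9,[-7,0,-6],-1],[9,[-11,1,-9],-2],[9,[-16,2.5,-12],-3],[9,[-21,4,-15],-3],[9,[-25,5,-18],-3],[7,[-28.4,6,-20.3],-3],[7,[-28.4,6,-20.3],-3],[7,[-28.4,6,-20.3],-3],[7,[-28.4,6,-20.3],-3]]';  python3 -c "
from h import *
W=vision.camera_model('wrist');im=vision.grab_frame('wrist')[:,:,::-1]
cv2.imwrite('pics/t1.png',im);np.save('w.npy',W,allow_pickle=True)
print(proj(W,(463,241,24),True),proj(W,(463,241,0),True))
got(463,241,9,-90)
crop('pics/t2.png',im,240,100,400,260,4)"
```

```text
time_s: 48.1
ee_pos: [421.2, 228.2, 123.1]
ee_rot: [-89.1, -1.1, -90.0]
force: [-0.1, -0.5, -0.2]
gripper_width: 70.0
[303.81575389 179.68618246] [304.52513923 177.68072311]
t 48.15 tip [421.2 228.5 151.4] rot [-89.   -1.1 -90.1] shift cm [-1.53 14.28  3.93] turn -0.1 F [ 0.3 -0.6 -0.3] w 69.8
```

View pics/t1.png

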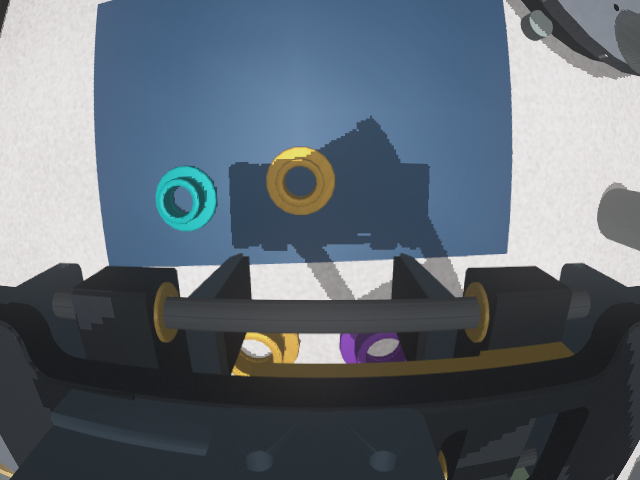

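View pics/t2.png

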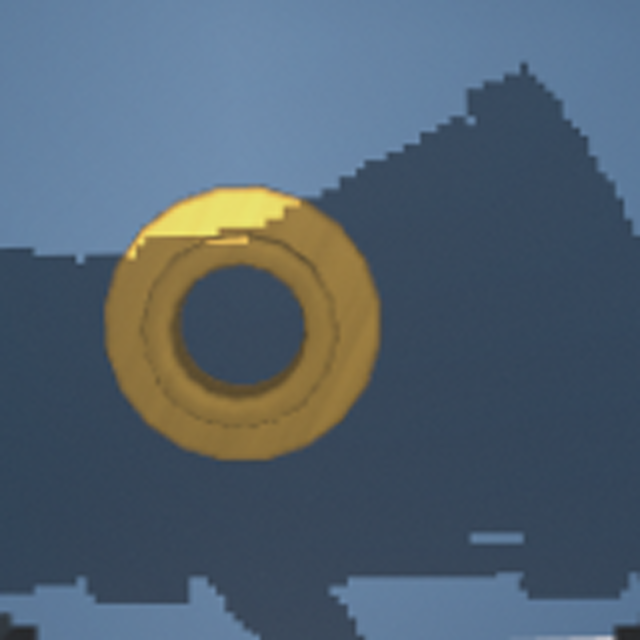

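```bash
python3 -c "
from h import *
W=np.load('w.npy',allow_pickle=True).item()
print(plane(W,300,182,24,True),plane(W,300.8,180.8,6,True))
a=plane(W,240+105/4,181,6,True);b=plane(W,240+380/4,181,6,True);print(np.linalg.norm(a-b))
got(462,243.5,9,-90)"
```

```text
[461.14052906 244.09679708  24.        ] [460.74206696 244.06069715   6.        ]
59.078798647504584
t 48.15 tip [421.2 228.5 151.4] rot [-89.   -1.1 -90.1] shift cm [-1.78 14.28  3.83] turn -0.1 F [ 0.3 -0.6 -0.3] w 69.8
```

```bash
python3 -m handwheel '[[7,[-1.8,2,3.7],0],[7,[-1.8,6,3.7],0],[7,[-1.8,10,3.7],0],[7,[-1.8,13,3.7],0],[7,[-1.8,13.6,3.7],0],[7,[-1.8,13.9,3.7],0],[7,[-1.8,13.9,3.7],0]]';  python3 -c "
from h import *
got(461,244,9,-90)
im=vision.grab_frame('wrist')[:,:,::-1]
cv2.imwrite('pics/t3.png',im)"
```

```text
time_s: 48.85
ee_pos: [462.5, 243.2, -14.2]
ee_rot: [-88.9, -1.0, -90.2]
force: [-0.5, -1.0, 1.0]
gripper_width: 70.0
t 48.85 tip [462.  243.7  13.8] rot [-88.9  -1.  -90.2] shift cm [-0.04  0.48 -0.11] turn -0.2 F [-0.5 -1.   1. ] w 70.0
```

View pics/t3.png

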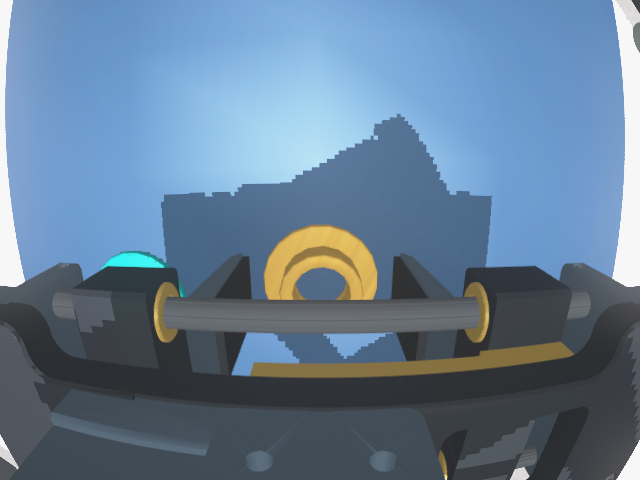

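Centred (flange spans 265–377). I'll go down 4.5 mm and close on the sleeve.

```bash
python3 -m handwheel '[[7,[0,0.2,-0.1],0],[7,[0,0.45,-0.1],0],[7,[0,0.45,-0.1],0],[3.4,[0,0.45,-0.1],0],[3.4,[0,0.45,-0.1],0],[3.4,[0,0.45,-0.1],0],[3.4,[0,0.45,-0.1],0],[3.4,[0,0.45,-0.1],0],[3.4,[0,0.45,-0.1],0]]' 20;  python3 -c "
from h import *
got(461,244,9,-90)
W=vision.camera_model('wrist')
im=vision.grab_frame('wrist')[:,:,::-1]
cv2.imwrite('pics/t4.png',im);np.save('w.npy',W,allow_pickle=True)"
python3 -m handwheel '[[3.4,[0,-1.5,0],0],[3.4,[0,-4,0],0],[3.4,[0,-8,0],0],[3.4,[0,-12,0],0],[3.4,[0,-17,0],0],[3.4,[0,-20.5,0],0],[3.4,[0,-20.5,0],0]]';  python3 -c "
from h import *
got(607.6,-64.6,205,-92.8)
im=vision.grab_frame('side')[:,:,::-1]
crop('pics/t5.png',im,200,120,460,310,3)"
```

```text
time_s: 49.8
ee_pos: [461.7, 243.4, -18.3]
ee_rot: [-88.9, -1.0, -90.2]
force: [0.3, 0.1, 0.5]
gripper_width: 39.3
t 49.8 tip [461.2 243.9   9.7] rot [-88.9  -1.  -90.2] shift cm [-0.01  0.07 -0.02] turn -0.2 F [0.3 0.1 0.5] w 39.3
time_s: 50.55
ee_pos: [460.6, 248.7, 192.1]
ee_rot: [-88.3, -0.7, -90.2]
force: [0.5, 0.5, -1.6]
gripper_width: 39.4
t 50.55 tip [459.7 249.  220.1] rot [-88.3  -0.7 -90.2] shift cm [31.3   2.34 14.81] turn 2.6 F [ 0.5  0.5 -1.6] w 39.4
```

View pics/t4.png

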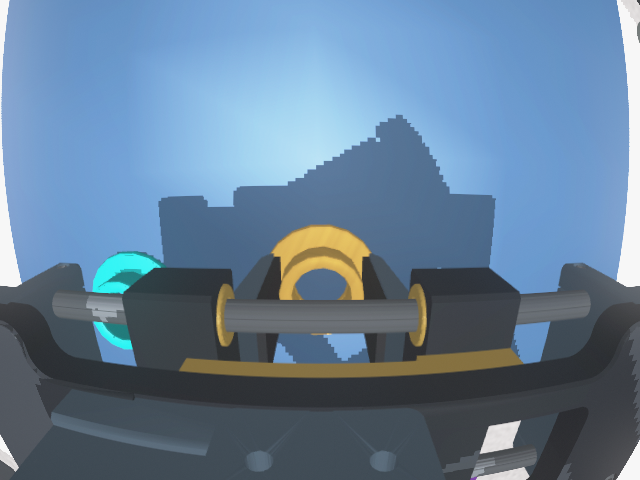

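View pics/t5.png

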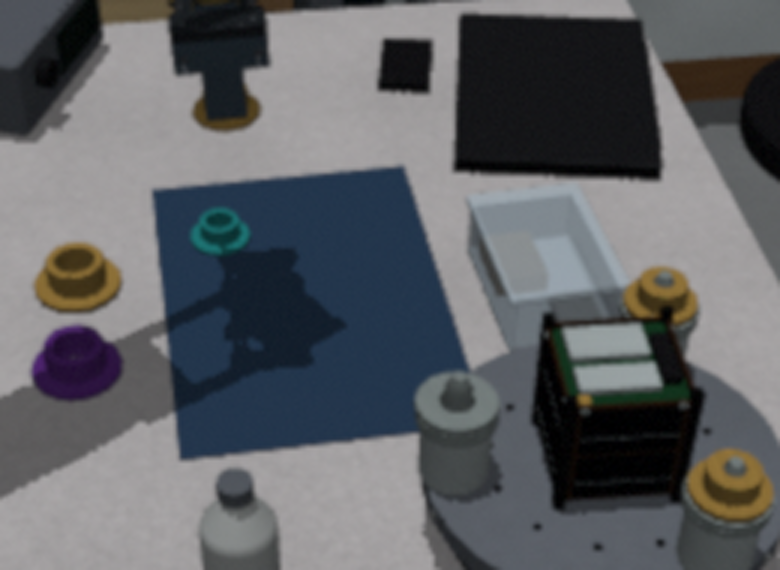

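```bash
python3 -c "
from h import *
W=np.load('w.npy',allow_pickle=True).item()
print(plane(W,322,225,6,True)-[30,0,0],plane(W,322,247,24,True)-[20,0,0],'tip 461.2 243.9')"
python3 -m handwheel '[[3.4,[4,0,2],0],[3.4,[8,0,4],1],[3.4,[12,0,6],1.5],[3.4,[16,0,8],2],[3.4,[20,0,10],2.6],[3.4,[24,0,12],2.6],[3.4,[28,0,13.5],2.6],[3.4,[31.3,0,14.8],2.6],[3.4,[31.3,0.5,14.8],2.6],[3.4,[31.3,0.5,14.8],2.6]]';python3 -c "
from h import *
got(607.9,-64.6,196,-92.8)"
```

```text
[460.42142543 244.21530134   6.        ] [464.00224515 244.59903437  24.        ] tip 461.2 243.9
time_s: 51.6
ee_pos: [604.4, -65.9, 189.2]
ee_rot: [-88.9, -0.7, -92.8]
force: [0.7, 0.2, -1.2]
gripper_width: 39.7
t 51.6 tip [603.8 -65.5 217.1] rot [-88.9  -0.7 -92.8] shift cm [-0.14  2.12  0.36] turn -0.0 F [ 0.7  0.2 -1.2] w 39.7
```

```bash
python3 -m handwheel '[[3.4,[-0.1,0,0.4],0],[3.4,[-0.1,1,0.4],0],[3.4,[-0.1,2.1,0.4],0],[3.4,[-0.1,2.1,0.4],0],[3.4,[-0.1,2.1,0.4],0]]';python3 -c "
from h import *
got(608.4,-64.6,175,-92.8)
im=vision.grab_frame('wrist')[:,:,::-1]
crop('pics/u1.png',im,220,200,420,380,4)"
```

```text
time_s: 52.1
ee_pos: [608.4, -64.9, 167.7]
ee_rot: [-89.0, -0.7, -92.8]
force: [0.2, 0.2, -1.3]
gripper_width: 39.5
t 52.1 tip [607.9 -64.5 195.7] rot [-89.   -0.7 -92.8] shift cm [-0.02  2.07  0.01] turn -0.0 F [ 0.2  0.2 -1.3] w 39.5
```

View pics/u1.png

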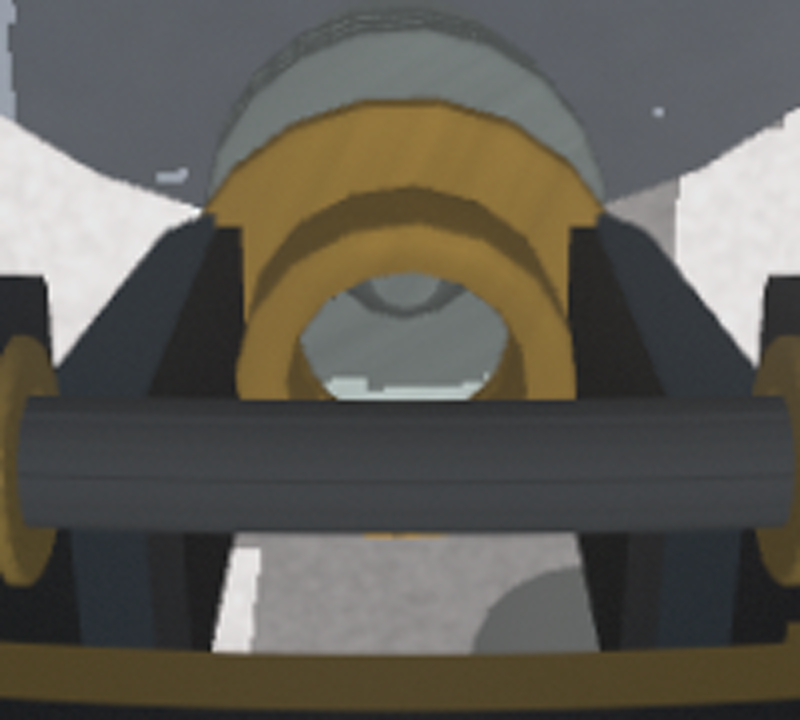

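```bash
python3 -m handwheel '[[3.4,[0,0.7,0],0],[3.4,[0,1.4,0],0],[3.4,[0,2,0],0],[3.4,[0,2,0],0]]'; python3 -m handwheel '[[3.4,[-0.05,0.6,0],0],[3.4,[-0.05,1.2,0],0],[3.4,[-0.05,1.6,0],0],[3.4,[-0.05,1.6,0],0]]';  python3 -m handwheel '[[3.4,[0,0.1,0],0],[3.4,[0,0.2,0],0],[3.4,[0,0.2,0],0]]'
```

```text
time_s: 52.55
ee_pos: [608.3, -65.3, 146.9]
ee_rot: [-89.0, -0.7, -92.8]
force: [-0.5, -1.0, -1.6]
gripper_width: 39.4
time_s: 52.95
ee_pos: [608.1, -65.0, 130.0]
ee_rot: [-89.1, -0.7, -92.8]
force: [0.9, -0.9, -0.6]
gripper_width: 39.4
time_s: 53.25
ee_pos: [608.1, -65.0, 128.0]
ee_rot: [-89.1, -0.7, -92.8]
force: [-0.7, -1.0, -1.7]
gripper_width: 39.4
```

```bash
python3 -m handwheel '[[3.4,[0,0.1,0],0],[3.4,[0,0.2,0],0],[3.4,[0,0.2,0],0]]'; python3 -m handwheel '[[3.4,[0,0.1,0],0],[3.4,[0,0.15,0],0],[3.4,[0,0.15,0],0]]'
```

```text
time_s: 53.55
ee_pos: [608.4, -65.1, 127.7]
ee_rot: [-89.0, -0.7, -92.8]
force: [-2.6, 0.5, 6.0]
gripper_width: 39.2
time_s: 53.85
ee_pos: [608.6, -65.1, 127.7]
ee_rot: [-89.0, -0.7, -92.8]
force: [-2.4, 0.0, 7.6]
gripper_width: 39.6
```

```bash
python3 -m handwheel '[[4.5,[0,0,0],0],[6,[0,0,0],0],[8,[0,0,0],0],[8,[0,0,0],0],[8,[0,0,0],0],[8,[0,-3,0],0],[8,[0,-6,0],0],[8,[0,-8,0],0],[8,[0,-8,0],0],[8,[0,-8,0],0]]';  python3 -c "
from h import *
for n in ['wrist','side']:
  im=vision.grab_frame(n)[:,:,::-1]
  cv2.imwrite('pics/v_%s.png'%n,im)
crop('pics/v2.png',im,320,190,460,310,5)
got(478,-230,230,-1)"
```

```text
time_s: 54.85
ee_pos: [606.9, -64.0, 207.0]
ee_rot: [-89.0, -0.7, -92.8]
force: [-1.7, -0.5, -0.5]
gripper_width: 79.9
t 54.95 tip [605.8 -63.5 233.8] rot [-89.2  -0.7 -92.8] shift cm [ 17.25   0.42 -11.96] turn -91.8 F [-0.2  0.5  0.3] w 80.0
```

View pics/v2.png

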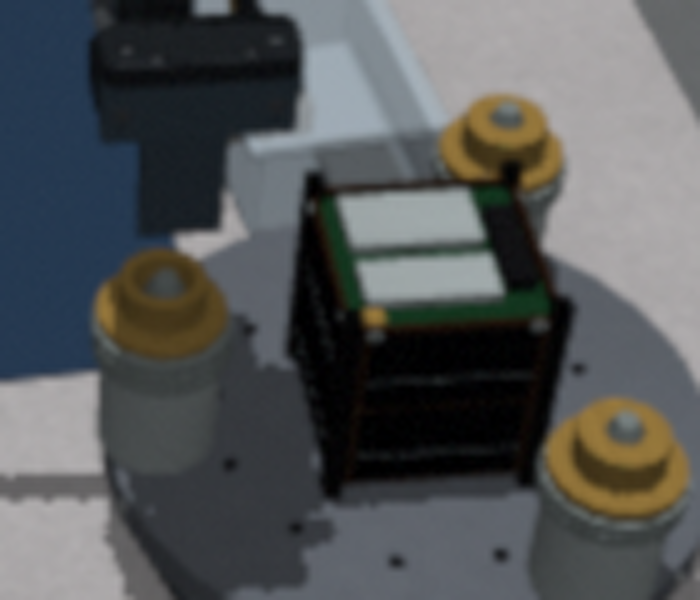

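View pics/v_wrist.png

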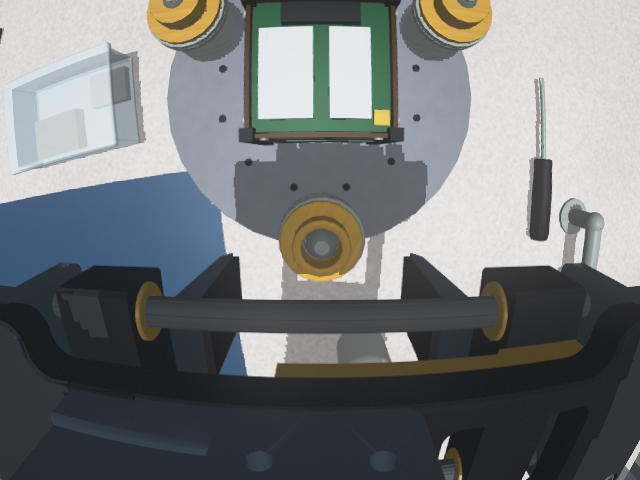

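The bushing sits flange down and centred on the stack, matching the finished ones. Now back to the valve.

```bash
python3 -m handwheel '[[6,[4,0,-4],0],[6,[8,0,-8],-8],[6,[13,0,-12],-16],[6,[18,0,-13],-24],[6,[23,0,-13],-32],[6,[23.5,0,-13],-40],[6,[23.5,0,-13],-48],[6,[23.5,0,-13],-56],[6,[23.5,0,-13],-64],[6,[23.5,0,-13],-72]]'; python3 -c "
from h import *
got(477,-296,140,-1)"
```

```text
time_s: 55.95
ee_pos: [464.0, -292.0, 205.1]
ee_rot: [-90.4, -0.8, -20.5]
force: [-0.5, -0.6, 0.3]
gripper_width: 60.0
t 55.95 tip [ 463.7 -291.7  233.1] rot [-90.4  -0.8 -20.5] shift cm [1.26 9.32 0.13] turn -19.5 F [-0.5 -0.6  0.3] w 60.0
```

```bash
python3 -m handwheel '[[6,[1.3,2,0.1],-8],[6,[1.3,6,0.1],-16],[6,[1.3,9.3,0.1],-19.5],[6,[1.3,9.3,0.1],-19.5],[6,[1.3,9.3,0.1],-19.5]]'; python3 -c "
from h import *
got(477,-296,77,-1)
W=vision.camera_model('wrist')
im=vision.grab_frame('wrist')[:,:,::-1]
cv2.imwrite('pics/x1.png',im)
print(proj(W,(477,-296,102),True))"
```

```text
time_s: 56.45
ee_pos: [477.3, -296.5, 111.7]
ee_rot: [-90.6, -0.6, -1.1]
force: [0.1, 0.7, 0.3]
gripper_width: 59.8
t 56.45 tip [ 477.  -296.2  139.7] rot [-90.6  -0.6  -1.1] shift cm [-0.06  6.27  0.08] turn -0.1 F [0.1 0.7 0.3] w 59.8
[321.85326208 263.30698928]
```

View pics/x1.png

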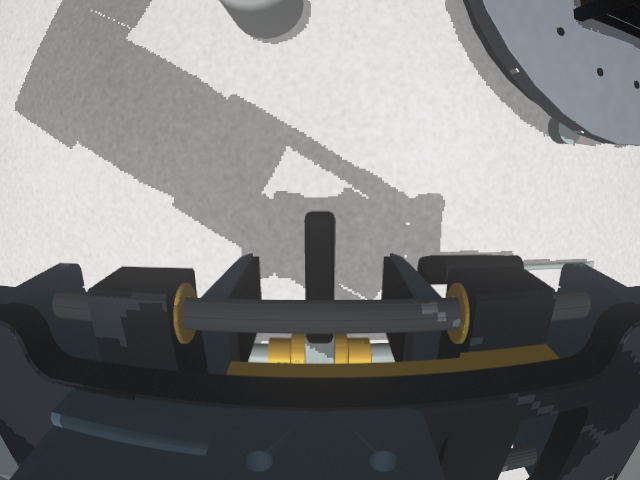

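```bash
python3 -m handwheel '[[6,[0,3,0],0],[6,[0,6.2,0.1],0],[6,[0,6.2,0.1],0],[6,[0,6.2,0.1],0],[1,[0,6.2,0.1],0],[1,[0,6.2,0.1],0],[1,[0,6.2,0.1],0],[1,[0,6.2,0.1],0],[1,[0,6.2,0.1],0],[1,[0,6.2,0.1],0]]' 25; python3 -c "
from h import *
s=state();p=s['ee_pos'];print(s['gripper_width'],s['force'],p,s['ee_rot'])
c=np.array([474.5,-395.5]);d=p[:2]-c;r=np.hypot(*d);t0=np.arctan2(d[1],d[0]);print(r,np.degrees(t0));R=Rt(s)
for a in range(5,96,5):
    t=t0-np.radians(a); q=np.array([c[0]+r*np.cos(t),c[1]+r*np.sin(t),p[2]])
    print(a,np.round(R.T@(q-p)/10,2))
"
```

```text
time_s: 57.5
ee_pos: [478.2, -296.7, 51.2]
ee_rot: [-90.7, -0.6, -1.1]
force: [-3.0, -0.1, 2.9]
gripper_width: 18.0
18.03916078808515 [-3.02637007 -0.12436591  2.85121124] [ 478.22618311 -296.72441074   51.1567425 ] [-90.66263041  -0.63548082  -1.11481708]
98.84584702979815 87.83961421399245
5 [ 0.86  0.01 -0.05]
10 [ 1.71  0.02 -0.18]
15 [ 2.55  0.03 -0.38]
20 [ 3.37  0.04 -0.66]
25 [ 4.16  0.06 -1.  ]
30 [ 4.92  0.07 -1.41]
35 [ 5.64  0.08 -1.89]
40 [ 6.31  0.1  -2.43]
45 [ 6.94  0.11 -3.02]
50 [ 7.51  0.13 -3.67]
55 [ 8.02  0.14 -4.36]
60 [ 8.47  0.15 -5.1 ]
65 [ 8.85  0.17 -5.87]
70 [ 9.17  0.18 -6.67]
75 [ 9.41  0.19 -7.5 ]
80 [ 9.58  0.2  -8.34]
85 [ 9.68  0.21 -9.2 ]
90 [  9.7    0.22 -10.06]
95 [  9.65   0.23 -10.92]
```

Opening clockwise now; yaw decreases, so the turn is positive.

```bash
python3 -m handwheel '[[1,[0.86,0,-0.05],5],[1,[1.7,0,-0.2],10],[1,[2.55,0,-0.4],15],[1,[3.4,0,-0.65],20],[1,[4.15,0,-1],25],[1,[4.9,0,-1.4],30],[1,[5.65,0,-1.9],35],[1,[6.3,0.1,-2.4],40],[1,[6.95,0.1,-3],45],[1,[6.95,0.1,-3],45]]'; python3 -c "
from h import *
s=state();p=s['ee_pos'];print(s['gripper_width'],s['force'],p,s['ee_rot'])
c=np.array([474.5,-395.5]);d=p[:2]-c;r=np.hypot(*d);t0=np.arctan2(d[1],d[0]);print(r,np.degrees(t0));R=Rt(s);r=99
for a in range(5,56,5):
    t=t0-np.radians(a); q=np.array([c[0]+r*np.cos(t),c[1]+r*np.sin(t),50])
    print(a,np.round(R.T@(q-p)/10,2))
"
```

```text
time_s: 58.5
ee_pos: [547.7, -328.1, 51.2]
ee_rot: [-90.0, -0.9, -46.2]
force: [0.7, 1.0, 2.5]
gripper_width: 17.8
17.783458469294857 [0.67143089 0.99754166 2.51914155] [ 547.69799847 -328.06653898   51.22945003] [-89.9798126   -0.89254133 -46.17618482]
99.52496493291879 42.65273807035484
5 [ 0.86  0.14 -0.11]
10 [ 1.71  0.15 -0.24]
15 [ 2.55  0.16 -0.44]
20 [ 3.37  0.18 -0.72]
25 [ 4.16  0.19 -1.07]
30 [ 4.92  0.2  -1.48]
35 [ 5.64  0.21 -1.96]
40 [ 6.31  0.22 -2.5 ]
45 [ 6.94  0.23 -3.09]
50 [ 7.51  0.24 -3.74]
55 [ 8.02  0.25 -4.44]
```

```bash
python3 -m handwheel '[[1,[0.86,0.05,0],5],[1,[1.7,0.1,-0.2],10],[1,[2.55,0.1,-0.4],15],[1,[3.4,0.1,-0.7],20],[1,[4.15,0.1,-1],25],[1,[4.9,0.1,-1.45],30],[1,[5.65,0.1,-1.95],35],[1,[6.3,0.1,-2.5],40],[1,[6.3,0.1,-2.5],40]]'; python3 -m handwheel '[[1,[0.3,0,0],1.5],[1,[0.6,0,0],3],[1,[0.6,0,0],3]]'; python3 -m handwheel '[[1,[0.3,0,0],1.5],[1,[0.5,0,0],2],[1,[0.5,0,0],2]]'
```

```text
time_s: 59.4
ee_pos: [575.3, -391.1, 51.3]
ee_rot: [-89.2, -0.7, -86.2]
force: [5.0, 1.2, 0.3]
gripper_width: 17.7
time_s: 59.7
ee_pos: [575.5, -396.6, 51.2]
ee_rot: [-89.1, -0.6, -89.3]
force: [0.5, 2.8, 0.8]
gripper_width: 18.1
time_s: 60.0
ee_pos: [575.5, -399.5, 51.2]
ee_rot: [-89.2, -0.3, -91.3]
force: [1.9, 8.3, 2.7]
gripper_width: 17.8
```

```bash
python3 -m handwheel '[[1,[0.2,0,0],1],[1,[0.4,0,0],1],[1,[0.5,0,0],1],[1,[0.5,0,0],1]]'; python3 -m handwheel '[[1,[0,0,0],0],[4,[-0.2,0,0],0],[5,[-0.2,0,0],0],[5,[-0.2,0,0],0],[5,[-0.2,0,0],0],[5,[-0.2,-4,0],0],[5,[-0.2,-8,0],0],[5,[-0.2,-12,0],0],[5,[-0.2,-15,0],0],[5,[-0.2,-15,0],0]]'; python3 -m handwheel '[[5,[0,0,-3],0],[5,[0,0,-6],0],[5,[0,0,-10],0],[5,[0,0,-14],0],[5,[0,0,-14],0],[5,[0,0,-14],0]]';python3 -c "
from h import *
W=vision.camera_model('wrist')
print(state()['time_s'])
for n in ['wrist','side','top']:
  im=vision.grab_frame(n)[:,:,::-1]
  cv2.imwrite('pics/y_%s.png'%n,im)
  if n=='side': crop('pics/y2.png',im,240,180,480,460,2.1)"
```

```text
time_s: 60.4
ee_pos: [575.3, -399.3, 51.1]
ee_rot: [-89.3, 0.2, -92.2]
force: [1.9, 15.4, 5.5]
gripper_width: 17.9
time_s: 61.4
ee_pos: [575.5, -399.8, 207.2]
ee_rot: [-88.8, -0.2, -92.3]
force: [-0.1, -0.2, -0.6]
gripper_width: 50.2
time_s: 62.0
ee_pos: [435.1, -394.5, 203.9]
ee_rot: [-88.7, -0.2, -92.3]
force: [0.8, -0.3, 0.3]
gripper_width: 49.9
62.0
```

View pics/y_wrist.png

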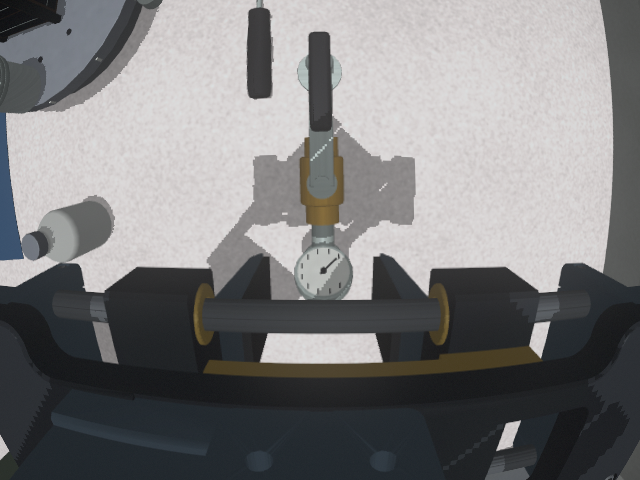

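View pics/y2.png

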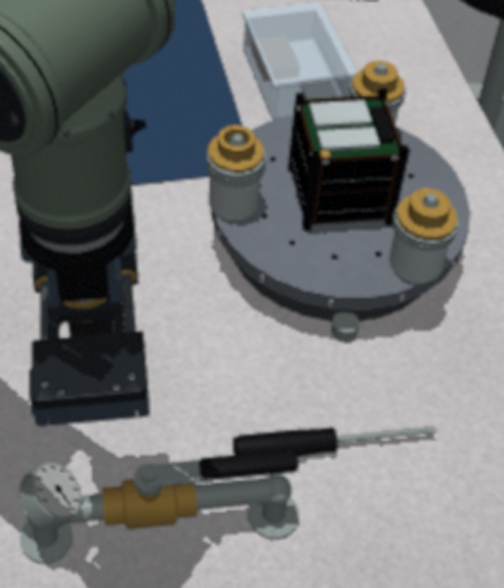

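View pics/y_top.png

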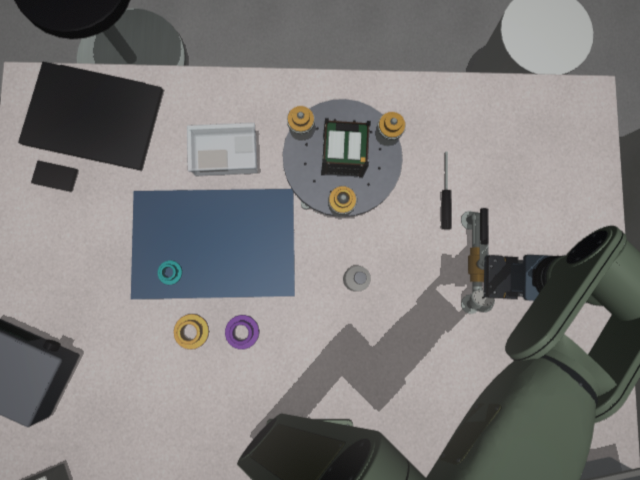

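```bash
python3 -c "
from workcell import job
print(job.job_done())"
```

```text
the job is handed in; nothing more can be done
None
```

I shut the valve to its stop, built the stack on the bare post, then opened the valve back to its stop and handed the job in at about 62 s. The hand-in gives no verdict. The stack, from below, is the spacer, the three washers that were on the mat, and the small gold bushing flange down.

**Stack:** each part was lowered in the grip until the vertical force rose by about 7–10 N. The parts seated within about 1 mm of the heights their sizes predict. The last pictures show the stack level and centred like the two finished ones.

**Valve:** the lever ran from the shut stop to the open stop, about 90.7° at the grip, with about 15 N felt at each. It now lies along the pipe.

**Bystanders:** the satellite, screwdriver, bottle and box look unmoved. The arm is touching nothing.

**Checks that failed or disagreed:**
- **Finger length:** the real fingertips sit about 28 mm short of the reported TCP. My first grasp at the lever therefore closed above it. I measured the offset by pressing lightly on the lever and corrected for it from then on.
- **Gripper tilt:** after the first valve turn the gripper stayed tilted by about 1–2°. The parts still sat down flat once released.
- **Moved washer:** one washer had been knocked a few centimetres aside before I reached it. I found it again in the wrist camera.
- **Washer width:** the gripper read 62–63 mm on the washers instead of 64 mm, but they did not slip.

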